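Change the reagent cassettes and prime the pump

ROBOT

A 6-joint arm with a two-finger parallel gripper is mounted at the origin on the work surface. World frame = base frame: x ahead of the robot, y to its left, z up, the work surface at z = 0. Lengths are in m, angles in rad, forces in N, time in s.
With the tool pointing down it reaches from about 0.225 to 0.875 m from the base axis. Payload 3.4 kg.
Tool frame: the origin (TCP) lies at the very end of the fingers, on their centre line; the grasp point (between the pads) lies 19 mm behind it; z points along the fingers, y is the direction in which the jaws open and shut (so a half turn about z gives the same grasp; the last joint's range is limited). The gripper opens to 85 mm and grips with 20 to 120 N. Pads are 22 mm wide; open, the fingers measure 114 mm over their backs; the gripper's body (76 mm by 85 mm) begins 54 mm behind the grasp point. The pads swing forward as they close: fully open they stand 13 mm farther back than shut.
Start: joints at [-1.229, 0.276, 1.505, -0, 1.361, -0.121], TCP at [0.257, -0.515, 0.231] pointing down, gripper open.
Joint ranges: [-2.89, 2.89], [-0.75, 2.08], [0.22, 2.7], [-1.18, 4.32], [0.11, 2.71], [-2.7, 2.7]. Speed limits (rad/s): [2.57, 2.57, 3.14, 3.14, 3.14, 3.14].

INTERFACE

Orientations are given as a unit quaternion [w, x, y, z].
In Python, from rig import get_state, get_image, camera_model, sign_off gives the robot as it stands. The module is installed in compiled form; this text tells all that it offers.
- The arm moves only by the tool drive_tool, never from a script. Its argument "motion" is text: rows parted by semicolons, each of 7 numbers parted by spaces: the turn, a rotation vector about the tool's x, y, z in degrees, then the shift along the tool's x, y, z in m, then the opening in per cent of the stroke, from 0 (shut) to 100 (fully open). In form: wx wy wz tx ty tz hand; .... A call has 1 to 12 rows; each row shifts and turns the pose as measured when the row begins, along the tool's axes as they then stand; what a row does not reach is not made up. A row lasts 1/8 s, in which the tool goes at most 62.5 mm and 10.7 degrees, less where a joint would pass 70% of its speed; a pose out of reach is approached as far as the arm can. A call is refused whole if a number of a shift passes 0.0625 or a number of a turn 10.7, either way. A call with a gripper value outside its range is refused whole. The fingers move at their own pace and stop on an object; "newtons" is the grip in N (left out, the last holds). Time passes only in rows, so rows that do not move let the fingers close. It gives the time, the measured TCP pose, the force and the opening at its end, in the units of the state.
- get_state(): the state, without advancing time (a new reading comes with each control period).
- get_image(name): name is "scene" or "top" or "wrist"; returns (picture, depth): 384x512x3 uint8, red, green, blue; 384x512 float32, m along the optical axis (not along the pixel's ray), 0 where there is no reading.
- camera_model(name): a dict with "camera_matrix" (3x3 intrinsics, pixels), "D" ([k1, k2, p1, p2, k3] as OpenCV has them; the pictures are not rectified), "cam_to_world" (4x4, takes a point from camera to world coordinates); the wrist camera has in their place "T_tool_cam" (4x4, takes a point from camera to tool coordinates, whose origin is the TCP and whose axes are the flange's). Camera axes: x right, y up, looking along -z (the intrinsics and any distortion apply to the point x, -y, -z); pixel columns grow to the right and rows downward; lengths in m; the calibration is good to about 2 mm. A picture is of the moment at which its call begins: read the wrist's pose just before it. camera_model takes no time and is no camera call.
- sign_off(): hands the job in, once; it reports no verdict.
The state is a dict: "clock": time; "qpos": joint angles; "qd": joint speeds; "effort": joint torques, N m; "position": TCP position; "ee_rot": TCP orientation; "contact_force": force on the tool from outside, world axes, zero at the start; "moment": the same for the moment, N m; "width": finger opening in m.
Only numpy, scipy, OpenCV 4.12 (cv2) and the standard library are available. Lean on these libraries where they do the work, as an engineer would, in place of code of your own. Each camera call takes 0.05 s, during which the arm holds its last target.

TASK

Change over the reagent bay: pull each spent cassette off its rail and stand it upright in the open grey return tray, and slide every fresh cassette waiting on the bench onto a rail, cap end first and one to a rail, under the bridge until the detent holds it fully home. Turn the pump's dial to mark 6 (the marks run clockwise from 0, with long marks at 0, 5 and 10, so 6 is the first short mark after the middle long one). When all that is done, press the pump's pedal right down to its stop for a moment to prime it, let it come up, and turn the dial back to 0, leaving the cassettes and the bottles and boxes around as they are.

Things in the scene. Friction and masses are not known exactly. Their poses are not given: they have to be found in the camera images.
- bay: fixed bay: white plate 240 x 236 (x -110 to 130), 10 thick, with three aluminium rails along its x (y = -72, 0, 72), 15 high: 12 wide from x = -100 to 30, then a round nose and 24 wide to x = 120. Its x points away from the robot; origin at the underside. Bridge (red stripe) over x = 66 to 130, from 46 to 54 above the plate; a wall stops cassettes 1.5 past home
- entry1 (a point): where to set a cassette's origin down astride the narrow part of the right-hand rail: bay x = -40, y = -72, on the plate, 10 above the bench. Fin end towards the robot, its x along the bay's x; then slide it 100 in +x to home. Its fin stays in front of the bridge. Axes as the bay's
- entry2 (a point): the same for the middle rail (bay y = 0)
- entry3 (a point): the same for the left-hand rail (bay y = 72)
- home1 (a point): where a cassette's origin is when fully home on the right-hand rail: bay x = 60, y = -72, on the plate. A spring roller under the bridge (bay x = 90, on the rail's +y side) resists over the last 35: about 10 N at first, then 5 N, then it drops into the cassette's notch and draws it home; pulling it straight back out takes about 7 N. Axes as the bay's
- home2 (a point): the same for the middle rail (bay y = 0)
- home3 (a point): the same for the left-hand rail (bay y = +72)
- spent1: white cassette 120 (x) x 52 (y) x 38 tall; groove along its underside 27 wide, 16 deep; 0.2-0.4 kg. Grip fin on top: 14 thick (y), x -52 to -2, top 73 up; +x end has two flat caps. 12 wide notch in +y flank at x = 30. Origin: centre of underside. Spent: starts home on a rail (two of spent1-3 present)
- spent2: white cassette 120 (x) x 52 (y) x 38 tall; groove along its underside 27 wide, 16 deep; 0.2-0.4 kg. Grip fin on top: 14 thick (y), x -52 to -2, top 73 up; +x end has two flat caps. 12 wide notch in +y flank at x = 30. Origin: centre of underside. Spent: starts home on a rail (two of spent1-3 present)
- spent3: white cassette 120 (x) x 52 (y) x 38 tall; groove along its underside 27 wide, 16 deep; 0.2-0.4 kg. Grip fin on top: 14 thick (y), x -52 to -2, top 73 up; +x end has two flat caps. 12 wide notch in +y flank at x = 30. Origin: centre of underside. Spent: starts home on a rail (two of spent1-3 present)
- fresh1: white cassette 120 (x) x 52 (y) x 38 tall; groove along its underside 27 wide, 16 deep; 0.2-0.4 kg. Grip fin on top: 14 thick (y), x -52 to -2, top 73 up; +x end has two flat caps. 12 wide notch in +y flank at x = 30. Origin: centre of underside. Fresh: starts on the open bench right of the bay, fin end to the robot (two or three of fresh1-3 present)
- fresh2: white cassette 120 (x) x 52 (y) x 38 tall; groove along its underside 27 wide, 16 deep; 0.2-0.4 kg. Grip fin on top: 14 thick (y), x -52 to -2, top 73 up; +x end has two flat caps. 12 wide notch in +y flank at x = 30. Origin: centre of underside. Fresh: starts on the open bench right of the bay, fin end to the robot (two or three of fresh1-3 present)
- fresh3: white cassette 120 (x) x 52 (y) x 38 tall; groove along its underside 27 wide, 16 deep; 0.2-0.4 kg. Grip fin on top: 14 thick (y), x -52 to -2, top 73 up; +x end has two flat caps. 12 wide notch in +y flank at x = 30. Origin: centre of underside. Fresh: starts on the open bench right of the bay, fin end to the robot (two or three of fresh1-3 present)
- tray: open grey plastic return tray on the left, 170 (x) x 160 (y), 22 tall, walls and floor 5 thick; fixed. Origin: centre of its underside. Two cassettes stand in it side by side, lengthwise along its x, at about y = -36 and +36
- pump: white priming pump fixed on the bench on the right, 200 (x) x 110 (y): the +x half is a 45 high tower with the dial on top (axis at x = 50, y = 0), the -x half (towards the robot) a low plate with the pedal. Origin: centre of its underside, z up
- dial (a joint): angle of the dial about its upright axis, rad, growing clockwise seen from above: 0 at mark 0, 0.45 per mark, mark 6 at 2.70, stop at mark 10 (4.5). Stays where it is left (friction 0.05 N m). At 0 the pointer points 129 degrees anticlockwise from the pump's +x axis; starts between marks 0 and 5
- dial_grip (a point): point on the dial's axis, 76 above the bench, at which to grip it: the black dial is a 60 diameter disc (8 thick) carrying a bar 52 long, 14 thick, standing from 53 to 83 above the bench; x of this point is along the bar towards the pointer (white line), z up
- dial_pointer (a point): the pointer's tip on the rim of the disc
- pedal (a joint): angle of the pedal, rad: 0 up (at rest), 0.22 down at its stop; spring-returned, about 5 N at the pad to start it and 9 N at the stop
- pedal_pad (a point): point on the top of the steel pedal plate (88 long, 70 wide, 6 thick, rubber ribs) at which to press, 68 from its hinge, which is at the tower; the plate's free end rises towards the robot. The pad goes down about 15 from rest to stop, from about 43 to 28 above the bench
- wash_bottle: white bottle 190 tall, 68 diameter, standing at the back; not to be disturbed. Origin: centre of underside
- jar_tall: white jar 100 tall, 56 diameter, beyond the tray; not to be disturbed
- tip_box: blue box of pipette tips 120 x 80 x 55 at the back; not to be disturbed
- beaker: glass beaker 80 tall, 70 diameter, at the back right; not to be disturbed
Not all that is in view belongs to the job. Leave any black or green look-alike of the fresh3 alone.

How it is judged:
On the way, in this order (a step that is already met when the one before it is completed fails the run):
1. every spent cassette stands in the tray, every fresh one is home on a rail, and the dial is at mark 6 (((distance between fresh1 and home1 below 0.005 m and angle between fresh1's own z axis and vertical below 0.08 rad) or (distance between fresh1 and home2 below 0.005 m and angle between fresh1's own z axis and vertical below 0.08 rad) or (distance between fresh1 and home3 below 0.005 m and angle between fresh1's own z axis and vertical below 0.08 rad)) and ((distance between fresh2 and home1 below 0.005 m and angle between fresh2's own z axis and vertical below 0.08 rad) or (distance between fresh2 and home2 below 0.005 m and angle between fresh2's own z axis and vertical below 0.08 rad) or (distance between fresh2 and home3 below 0.005 m and angle between fresh2's own z axis and vertical below 0.08 rad)) and ((distance between fresh3 and home1 below 0.005 m and angle between fresh3's own z axis and vertical below 0.08 rad) or (distance between fresh3 and home2 below 0.005 m and angle between fresh3's own z axis and vertical below 0.08 rad) or (distance between fresh3 and home3 below 0.005 m and angle between fresh3's own z axis and vertical below 0.08 rad)) and x of spent1 in the frame of tray between -0.06 and 0.06 m and y of spent1 in the frame of tray between -0.065 and 0.065 m and z of each of spent1, spent2, spent3 in the frame of tray below 0.012 m and angle between each of spent1, spent2, spent3's own z axis and vertical below 0.12 rad and x of spent2 in the frame of tray between -0.06 and 0.06 m and y of spent2 in the frame of tray between -0.065 and 0.065 m and x of spent3 in the frame of tray between -0.06 and 0.06 m and y of spent3 in the frame of tray between -0.065 and 0.065 m and value of joint dial between 2.57 and 2.83 rad), for 0.2 s.
2. the pedal is pressed to its stop with the dial at mark 6 and every fresh cassette home (value of joint pedal above 0.195 rad and value of joint dial between 2.57 and 2.83 rad and ((distance between fresh1 and home1 below 0.005 m and angle between fresh1's own z axis and vertical below 0.08 rad) or (distance between fresh1 and home2 below 0.005 m and angle between fresh1's own z axis and vertical below 0.08 rad) or (distance between fresh1 and home3 below 0.005 m and angle between fresh1's own z axis and vertical below 0.08 rad)) and ((distance between fresh2 and home1 below 0.005 m and angle between fresh2's own z axis and vertical below 0.08 rad) or (distance between fresh2 and home2 below 0.005 m and angle between fresh2's own z axis and vertical below 0.08 rad) or (distance between fresh2 and home3 below 0.005 m and angle between fresh2's own z axis and vertical below 0.08 rad)) and ((distance between fresh3 and home1 below 0.005 m and angle between fresh3's own z axis and vertical below 0.08 rad) or (distance between fresh3 and home2 below 0.005 m and angle between fresh3's own z axis and vertical below 0.08 rad) or (distance between fresh3 and home3 below 0.005 m and angle between fresh3's own z axis and vertical below 0.08 rad))), for 0.2 s.
3. the dial is back at mark 0 with the pedal up (value of joint dial below 0.13 rad and value of joint pedal below 0.04 rad), for 0.2 s.
At the end, for the whole second after the job is handed in: every fresh cassette within 5 mm of the home point of a rail and level, every spent one standing upright within the tray, all staying there; the dial within 0.13 rad of mark 0; the pedal up again (all of step 3 and ((distance between fresh1 and home1 below 0.005 m and angle between fresh1's own z axis and vertical below 0.08 rad) or (distance between fresh1 and home2 below 0.005 m and angle between fresh1's own z axis and vertical below 0.08 rad) or (distance between fresh1 and home3 below 0.005 m and angle between fresh1's own z axis and vertical below 0.08 rad)) and ((distance between fresh2 and home1 below 0.005 m and angle between fresh2's own z axis and vertical below 0.08 rad) or (distance between fresh2 and home2 below 0.005 m and angle between fresh2's own z axis and vertical below 0.08 rad) or (distance between fresh2 and home3 below 0.005 m and angle between fresh2's own z axis and vertical below 0.08 rad)) and ((distance between fresh3 and home1 below 0.005 m and angle between fresh3's own z axis and vertical below 0.08 rad) or (distance between fresh3 and home2 below 0.005 m and angle between fresh3's own z axis and vertical below 0.08 rad) or (distance between fresh3 and home3 below 0.005 m and angle between fresh3's own z axis and vertical below 0.08 rad)) and x of spent1 in the frame of tray between -0.06 and 0.06 m and y of spent1 in the frame of tray between -0.065 and 0.065 m and z of each of spent1, spent2, spent3 in the frame of tray below 0.012 m and angle between each of spent1, spent2, spent3's own z axis and vertical below 0.12 rad and x of spent2 in the frame of tray between -0.06 and 0.06 m and y of spent2 in the frame of tray between -0.065 and 0.065 m and x of spent3 in the frame of tray between -0.06 and 0.06 m and y of spent3 in the frame of tray between -0.065 and 0.065 m and linear speed of each of spent1, spent2, spent3 below 0.02 m/s); the robot touches nothing.
It fails at once if a bottle, jar, box or beaker standing around is pushed away or knocked over (distance of any of wash_bottle, jar_tall, beaker, tip_box from where it was at the start of the episode above 0.04 m).
Of spent1, spent2, spent3 only 2 to 2 are there at a start; the rules pass over those that are not, and their reading is None.
Of fresh1, fresh2, fresh3 only 2 to 3 are there at a start; the rules pass over those that are not, and their reading is None.
At some moment in a run one of fresh1, fresh2, fresh3 may be knocked a few centimetres aside while the robot is not near it.
Once in a run the grip may slacken for a moment while it holds something.
It also fails if it takes over 210 s, if anything falls off the work surface, if the arm or the gripper's body presses on something with over 40 N, if the wrist force passes 120 N, or if a joint passes its speed limit or range.

## Working session

There is one attempt and no reset: what is moved stays moved. The work goes in short steps, Python scripts to look and compute and a tool call to move; the robot and the scene stay as the last step left them, time stands still between calls to the robot, and variables do not carry over. Pictures are saved under pics/ and viewed, and the job is handed in when it is done.

Besides the shell and the picture viewer there is one more tool, called after "Request:" in YAML: its name, and indented under it one key for each argument. drive_tool: Moves the arm, as the interface text tells. Its arguments: {"type":"object","properties":{"motion":{"type":"string"},"newtons":{"type":"number"}},"required":["motion"]}

```bash
mkdir -p pics
cat > h.py <<'E'
import numpy as np, cv2
from rig import get_state,get_image,camera_model
def save(name,fn):
    p,d=get_image(name); cv2.imwrite('pics/'+fn+'.png',p[:,:,::-1]); np.save('pics/'+fn+'.npy',d); return p,d
E
python3 - <<'E'
from h import *
for n in ['scene','top','wrist']:
    m=camera_model(n); print(n,{k:np.round(v,4).tolist() for k,v in m.items()})
    save(n,n+'0')
print(get_state())
E
```

```text
scene {'camera_matrix': [[389.0937, 0.0, 262.6251], [0.0, 389.0937, 198.2575], [0.0, 0.0, 1.0]], 'D': [-0.0657, 0.0, 0.0, 0.0, 0.0], 'cam_to_world': [[-0.2059, -0.6282, 0.7503, 1.4751], [0.9785, -0.1407, 0.1507, 0.1921], [0.0109, 0.7652, 0.6437, 0.8955], [0.0, 0.0, 0.0, 1.0]]}
top {'camera_matrix': [[498.0459, 0.0, 245.6533], [0.0, 498.0459, 199.4712], [0.0, 0.0, 1.0]], 'D': [-0.036, 0.0, 0.0, 0.0, 0.0], 'cam_to_world': [[-0.01, 0.9866, -0.1629, 0.2671], [-0.9999, -0.0106, -0.0025, -0.0095], [-0.0042, 0.1629, 0.9866, 1.6604], [0.0, 0.0, 0.0, 1.0]]}
wrist {'camera_matrix': [[320.0979, 0.0, 252.6512], [0.0, 320.0979, 189.1488], [0.0, 0.0, 1.0]], 'D': [-0.0908, 0.0, 0.0, 0.0, 0.0], 'T_tool_cam': [[-0.0004, 0.9571, 0.2898, 0.0754], [1.0, 0.0002, 0.0007, -0.0011], [0.0006, 0.2898, -0.9571, -0.1427], [0.0, 0.0, 0.0, 1.0]]}
{'clock': 0.15, 'qpos': array([-1.22900222e+00,  2.76462333e-01,  1.50582594e+00,  2.59876356e-05,
        1.36069101e+00, -1.21040574e-01]), 'qd': array([-0.00029135, -0.00103727, -0.00394576,  0.00017107, -0.00310666,
        0.00014025]), 'effort': array([ 1.91518280e-03, -4.17143261e+01, -2.46032327e+01, -1.45867871e-04,
        7.63516291e-03, -2.13623235e-05]), 'position': array([ 0.25658381, -0.51415199,  0.23063776]), 'ee_rot': array([-6.90494698e-04,  9.73342685e-01,  2.29354609e-01, -6.37416126e-05]), 'contact_force': array([ 0.11989413, -0.2053457 , -0.13384729]), 'moment': array([-0.0496469 , -0.03403416, -0.04967902]), 'width': 0.0851196112057153}
```

View pics/top0.png

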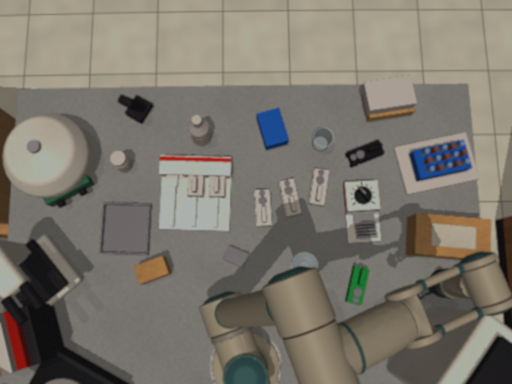

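View pics/scene0.png

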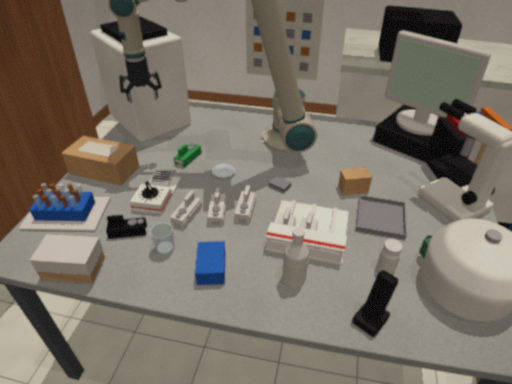

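View pics/wrist0.png

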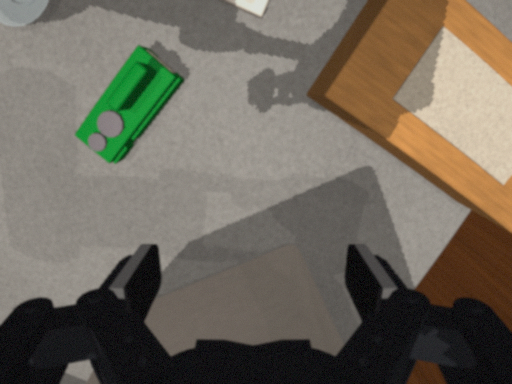

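```bash
cat >> h.py <<'E'
from scipy.spatial.transform import Rotation as R
def T_tool(s):
    T=np.eye(4); q=s['ee_rot']; T[:3,:3]=R.from_quat([q[1],q[2],q[3],q[0]]).as_matrix(); T[:3,3]=s['position']; return T
def ctw(name,s=None):
    m=camera_model(name)
    return m['cam_to_world'] if name!='wrist' else T_tool(s)@m['T_tool_cam']
def ray(name,uv,T):
    m=camera_model(name)
    p=cv2.undistortPoints(np.array(uv,float).reshape(-1,1,2),m['camera_matrix'],np.array(m['D'])).reshape(-1,2)
    d=np.c_[p[:,0],-p[:,1],-np.ones(len(p))]
    return T[:3,3], d@T[:3,:3].T
def onz(name,uv,z,T):
    o,d=ray(name,uv,T); return o+d*((z-o[2])/d[:,2])[:,None]
def proj(name,P,T):
    m=camera_model(name); P=np.atleast_2d(P)
    c=(P-T[:3,3])@T[:3,:3]; c=c*[1,-1,-1]
    return cv2.projectPoints(c,np.zeros(3),np.zeros(3),m['camera_matrix'],np.array(m['D']))[0].reshape(-1,2)
def cloud(name,d,T):
    v,u=np.mgrid[0:384,0:512]; o,r=ray(name,np.c_[u.ravel(),v.ravel()],T)
    P=o+r*d.ravel()[:,None]; P[d.ravel()==0]=np.nan
    return P.reshape(384,512,3)
E
python3 - <<'E'
from h import *
T=ctw('top'); d=np.load('pics/top0.npy'); P=cloud('top',d,T)
for n,u,v in [('bay bl',160,230),('bay br',231,231),('bay tl',160,155),('bay tr',232,156),('tray',126,230),('fresh',264,210),('fresh',291,200),('f',319,190),('dial',362,195),('pedal',363,228),('spent',196,185),('spent2',214,185),('bench',280,240),('blk',365,153)]:
    print(n,P[v,u].round(3), )
im=cv2.imread('pics/top0.png'); c=im[130:260,90:410]
cv2.imwrite('pics/top0c.png',cv2.resize(c,None,fx=2.5,fy=2.5,interpolation=cv2.INTER_CUBIC))
E
```

```text
bay bl [0.441 0.283 0.   ]
bay br [ 0.435  0.045 -0.   ]
bay tl [0.682 0.276 0.066]
bay tr [0.691 0.04  0.006]
tray [0.441 0.396 0.004]
fresh [ 0.495 -0.064  0.069]
fresh [ 0.526 -0.152  0.071]
f [ 0.558 -0.244  0.072]
dial [ 0.541 -0.384  0.066]
pedal [ 0.436 -0.389  0.037]
spent [0.579 0.155 0.073]
spent2 [0.576 0.096 0.085]
bench [ 0.403 -0.118  0.001]
blk [ 0.688 -0.407  0.04 ]
```

View pics/top0c.png

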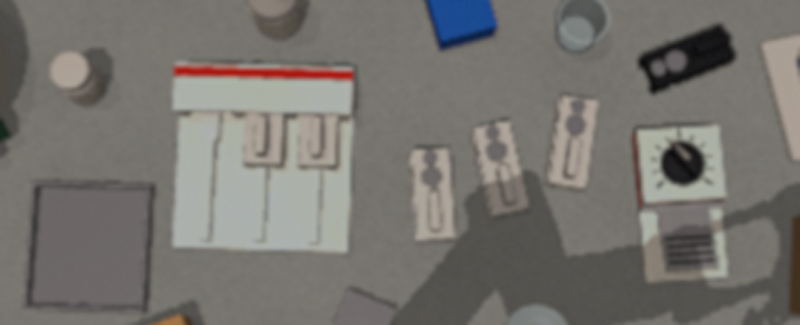

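Request:
drive_tool:
  motion: "0 0 8.84 0 0 -0.04 100; 0 0 8.84 0 0 -0.04 100; 0 0 8.84 0 0 -0.04 100; 0 0 0 0.02 -0.06 0 100; 0 0 0 0.02 -0.06 0 100; 0 0 0 0.02 -0.06 0 100; 0 0 0 0.02 -0.06 0 100; 0 0 0 0.02 -0.06 0 100; 0 0 0 0.02 -0.06 0 100; 0 0 0 0 0 0 100"

```text
clock: 1.4
position: [0.3822, -0.1562, 0.3523]
ee_rot: [-0.004, 1.0, -0.009, 0.0]
contact_force: [0.1, -0.9, -0.3]
width: 0.0857
```

Run:
```python
from h import *
import pickle
s=get_state(); save('wrist','w1'); pickle.dump(s,open('pics/w1.pkl','wb')); print(s['position'],T_tool(s)[:3,:3].round(3), s['clock'])
```

```text
[ 0.38223341 -0.15622334  0.35234677] [[ 1.    -0.018  0.001]
 [-0.018 -1.     0.009]
 [ 0.001 -0.009 -1.   ]] 1.4
```

View pics/w1.png

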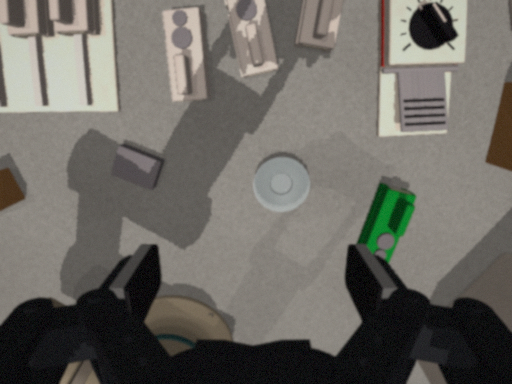

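Request:
drive_tool:
  motion: "0 0 0 0.03 -0.05 0 100; 0 0 0 0.03 -0.05 0 100; 0 0 0 0.03 -0.05 0 100; 0 0 0 0.03 -0.05 0 100; 0 0 0 0 0 0 100"

```text
clock: 2.08
position: [0.5123, 0.033, 0.3511]
ee_rot: [0.0, 1.0, -0.019, -0.0]
contact_force: [-0.7, -0.8, 0.1]
width: 0.0853
```

```bash
cat >> h.py <<'E'
import pickle
def wsave(fn,big=None):
    s=get_state(); p,d=save('wrist',fn); pickle.dump(s,open('pics/'+fn+'.pkl','wb')); print(s['position'].round(4),s['clock'],s['contact_force'].round(1),s['width']); return s,p,d
def wload(fn):
    s=pickle.load(open('pics/'+fn+'.pkl','rb')); return s,np.load('pics/'+fn+'.npy'),ctw('wrist',s)
def crop(fn,u0,v0,u1,v1,f):
    im=cv2.imread('pics/'+fn+'.png')[v0:v1,u0:u1]; cv2.imwrite('pics/'+fn+'_c%d_%d.png'%(u0,v0),cv2.resize(im,None,fx=f,fy=f,interpolation=cv2.INTER_CUBIC))
E
python3 - <<'E'
from h import *
wsave('w2')
E
```

```text
[0.5123 0.033  0.3511] 2.075 [-0.7 -0.8  0.1] 0.08533308066982982
```

View pics/w2.png

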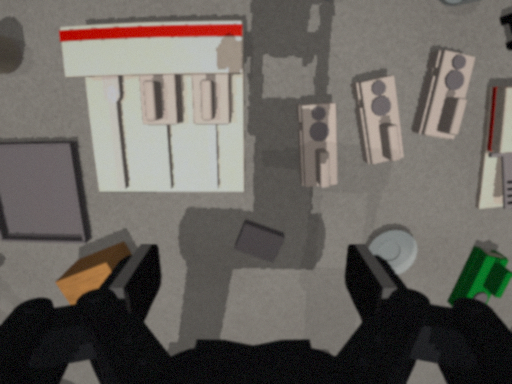

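Run:
```python
from h import *
crop('w2',50,10,250,200,4)
crop('w2',290,40,490,200,4)
s,d,T=wload('w2'); P=cloud('wrist',d,T)
for u,v in [(205,100),(152,98),(108,150),(120,130),(217,160),(150,170),(220,60),(320,170),(383,140),(450,110),(30,190),(350,250),(215,115)]: print((u,v),P[v,u].round(4))
```

```text
(205, 100) [0.5806 0.0919 0.0829]
(152, 98) [0.5863 0.1588 0.0821]
(108, 150) [0.5119 0.2603 0.0096]
(120, 130) [0.5428 0.2317 0.0208]
(217, 160) [0.4901 0.0902 0.0155]
(150, 170) [0.4773 0.1974 0.0097]
(220, 60) [0.629  0.072  0.0646]
(320, 170) [ 0.4826 -0.0554  0.0721]
(383, 140) [ 0.5178 -0.1484  0.0512]
(450, 110) [ 0.5585 -0.2381  0.0596]
(30, 190) [0.4513 0.4107 0.0061]
(350, 250) [ 0.5192 -0.0085  0.368 ]
(215, 115) [0.5594 0.0849 0.0471]
```

View pics/w2_c50_10.png

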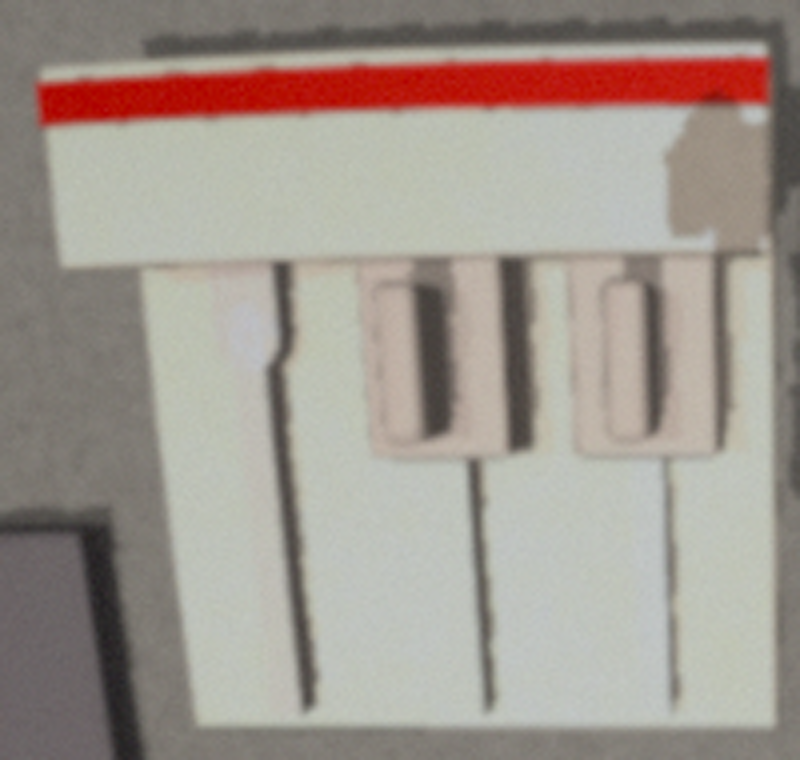

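View pics/w2_c290_40.png

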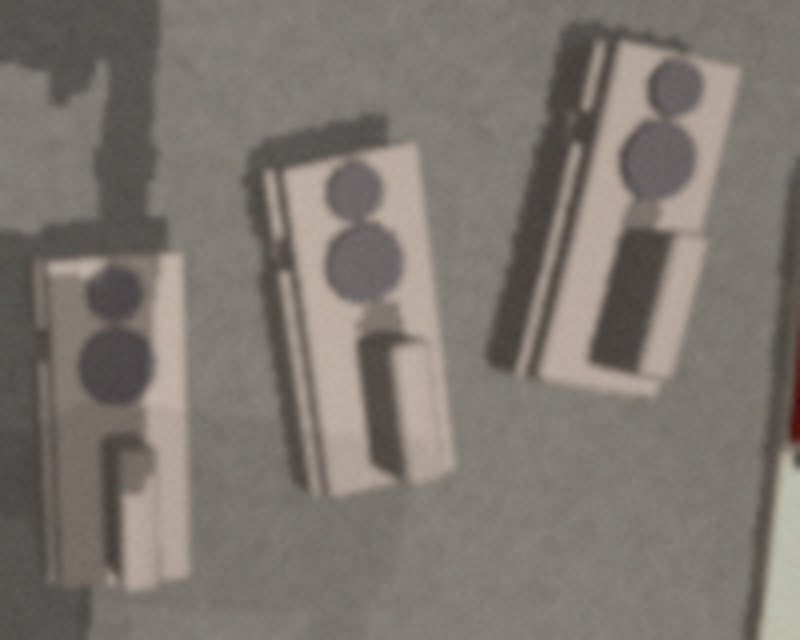

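Run:
```python
from h import *
s,d,T=wload('w2')
f=lambda x,y:(50+(x+.5)/4-.5,10+(y+.5)/4-.5)
q=onz('wrist',[f(197,725),f(775,725),f(773,265)],0.010,T); print('plate',q.round(4))
v=q[0]-q[1]; print(np.hypot(*v[:2]),'yaw',np.degrees(np.arctan2(-v[0],v[1])))
v=q[2]-q[1]; print('yaw side',np.degrees(np.arctan2(v[1],v[0])))
# bridge corners z .064
b=onz('wrist',[f(62,267),f(770,250),f(40,70),f(768,45)],0.064,T); print('bridge',b.round(4))
# fin tops spent z .083 : corners
for n,c in [('sp mid',[(383,283),(413,285),(388,440),(420,440)]),('sp right',[(608,280),(642,280),(612,440),(645,440)])]:
    q=onz('wrist',[f(*x) for x in c],0.083,T); print(n,q.round(4).tolist(),q.mean(0).round(4))
g=lambda x,y:(290+(x+.5)/4-.5,40+(y+.5)/4-.5)
# fresh body top z .038 corners far-left, far right, near left, near right
for n,c,fin in [('fA',[(50,256),(184,253),(60,580),(190,577)],[(113,440),(150,440),(123,588),(158,588)]),
            ('fB',[(285,165),(415,143),(328,495),(455,468)],[(393,345),(425,335),(408,483),(440,478)]),
            ('fC',[(617,40),(742,67),(540,378),(655,395)],[(672,232),(706,238),(640,372),(672,380)])]:
    q=onz('wrist',[g(*x) for x in c],0.038,T); 
    ax=(q[0]+q[1]-q[2]-q[3])/2; print(n,q.mean(0).round(4),'yaw',np.degrees(np.arctan2(ax[1],ax[0])).round(2),'len',np.hypot(*ax[:2]).round(4), 'w',np.linalg.norm(q[0]-q[1]).round(4))
    q=onz('wrist',[g(*x) for x in fin],0.073,T); ax=(q[0]+q[1]-q[2]-q[3])/2
    print('   fin',q.mean(0).round(4),'yaw',np.degrees(np.arctan2(ax[1],ax[0])).round(2),'len',np.hypot(*ax[:2]).round(4), 'w',np.linalg.norm(q[0]-q[1]).round(4))
```

```text
plate [[0.4464 0.2865 0.01  ]
 [0.4377 0.0525 0.01  ]
 [0.6111 0.0454 0.01  ]]
0.23417264584814232 yaw -2.1306394617811
yaw side -2.3537779898006237
bridge [[0.6217 0.2793 0.064 ]
 [0.6131 0.0446 0.064 ]
 [0.6838 0.2774 0.064 ]
 [0.6746 0.0425 0.064 ]]
sp mid [[0.6081, 0.1645, 0.083], [0.6069, 0.1551, 0.083], [0.5599, 0.1685, 0.083], [0.5594, 0.1582, 0.083]] [0.5836 0.1616 0.083 ]
sp right [[0.6052, 0.0942, 0.083], [0.6047, 0.0838, 0.083], [0.5565, 0.0967, 0.083], [0.5561, 0.0862, 0.083]] [0.5806 0.0902 0.083 ]
fA [ 0.511  -0.0618  0.038 ] yaw 2.46 len 0.1175 w 0.0469
   fin [ 0.4849 -0.0602  0.073 ] yaw 4.8 len 0.0517 w 0.0124
fB [ 0.544  -0.1515  0.038 ] yaw 11.06 len 0.1182 w 0.0462
   fin [ 0.5175 -0.1547  0.073 ] yaw 10.72 len 0.0485 w 0.0111
fC [ 0.5776 -0.2486  0.038 ] yaw -9.47 len 0.1182 w 0.0491
   fin [ 0.5511 -0.242   0.073 ] yaw -7.67 len 0.0473 w 0.0127
```

Request:
drive_tool:
  motion: "0 0 0 0.03 -0.045 0.03 100; 0 0 0 0.03 -0.045 0.03 100; 0 0 0 0 -0.045 0 100; 0 0 0 0 0 0 100; 0 0 0 0 0 0 100"

```text
clock: 2.75
position: [0.5803, 0.1512, 0.2885]
ee_rot: [0.006, 1.0, -0.028, -0.001]
contact_force: [0.2, 1.0, -0.1]
width: 0.0856
```

Run:
```python
from h import *
wsave('w3'); crop('w3',120,20,370,220,3.2); crop('w3',0,100,150,290,4)
print(T_tool(get_state())[:3,:3].round(3))
```

```text
[0.5803 0.1512 0.2885] 2.75 [ 0.2  1.  -0.1] 0.08560126441004828
[[ 0.998 -0.057 -0.002]
 [-0.057 -0.998 -0.011]
 [-0.001  0.011 -1.   ]]
```

View pics/w3.png

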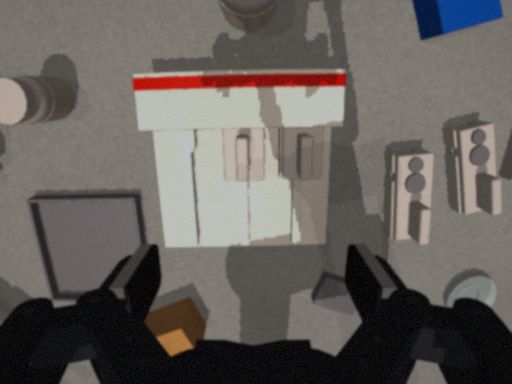

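View pics/w3_c120_20.png

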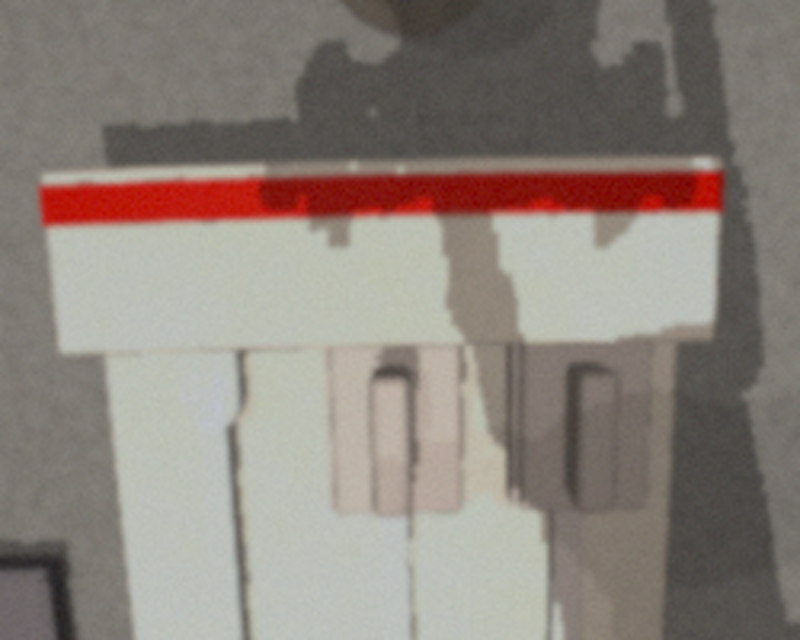

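Run:
```python
from h import *
crop('w3',150,200,350,260,4)
```

```text
(no output)
```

View pics/w3_c150_200.png

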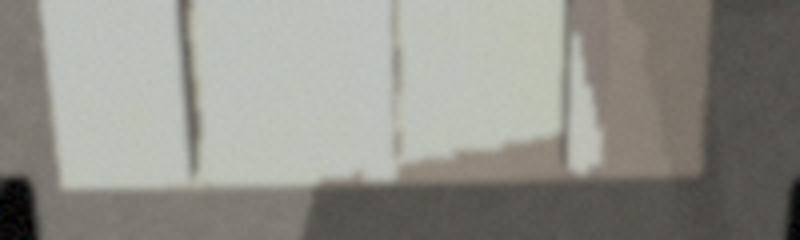

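View pics/w3_c0_100.png

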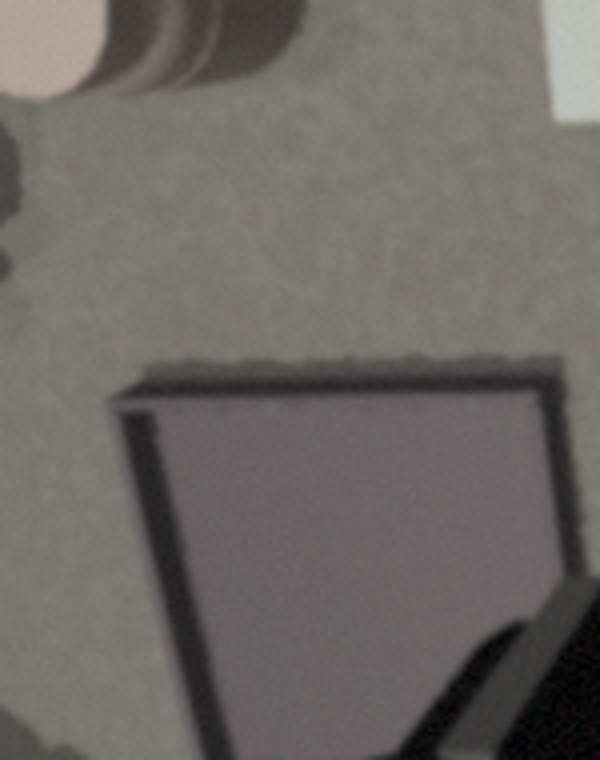

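Run:
```python
from h import *
from scipy.optimize import least_squares
f2=lambda x,y:(50+(x+.5)/4-.5,10+(y+.5)/4-.5)
f3=lambda x,y:(120+(x+.5)/3.2-.5,20+(y+.5)/3.2-.5)
f4=lambda x,y:(150+(x+.5)/4-.5,200+(y+.5)/4-.5)
s2,_,T2=wload('w2'); s3,_,T3=wload('w3')
B=np.array([[-110,118,10],[-110,-118,10],[66,118,54+10],[66,-118,64],[130,118,64],[130,-118,64]])/1000
u2=np.array([f2(197,725),f2(775,725),f2(62,267),f2(770,250),f2(40,68),f2(768,43)])
u3=np.array([f4(62,188),f4(704,178),f3(62,352),f3(712,340),f3(40,172),f3(722,158)])
def W(p): 
    c,s=np.cos(p[2]),np.sin(p[2]); return np.c_[p[0]+c*B[:,0]-s*B[:,1],p[1]+s*B[:,0]+c*B[:,1],B[:,2]]
for lab,obs in [('2',[(u2,T2)]),('3',[(u3,T3)]),('both',[(u2,T2),(u3,T3)])]:
    r=lambda p:np.concatenate([(proj('wrist',W(p),T)-u).ravel() for u,T in obs])
    o=least_squares(r,[.55,.165,-.04],loss='soft_l1'); print(lab,o.x.round(4),np.degrees(o.x[2]).round(2)); print(r(o.x).reshape(-1,2).round(1).tolist())
q=onz('wrist',[f3(372,378),f3(410,378),f3(372,513),f3(409,513)],.083,T3); print(q.round(4),q.mean(0))
# tray
g=lambda x,y:(0+(x+.5)/4-.5,100+(y+.5)/4-.5)
print(onz('wrist',[g(112,400),g(558,378)],.022,T3).round(4))
h=[(0,140),(78,142),(88,241)]
print('tray w2 right side',onz('wrist',h,.022,T2).round(4))
T=ctw('top')
k=lambda x,y:(90+(x+.5)/2.5-.5,130+(y+.5)/2.5-.5)
print('tray top',onz('top',[k(38,183),k(154,184),k(26,303),k(146,310)],.022,T).round(4))
print('bay top',onz('top',[k(173,249),k(347,251)],.01,T).round(4))
```

```text
2 [ 0.5509  0.1649 -0.0388] -2.23
[[-0.2, 0.5], [0.8, 0.7], [-0.7, 0.2], [0.2, 0.6], [-0.5, -0.8], [0.4, -1.0]]
3 [ 0.5506  0.165  -0.0385] -2.21
[[-0.5, 0.8], [-0.1, -0.0], [-1.2, 1.1], [1.3, 0.5], [-0.3, -0.7], [1.0, -1.0]]
both [ 0.5508  0.165  -0.0388] -2.22
[[-0.2, 0.6], [0.8, 0.8], [-0.7, 0.3], [0.1, 0.7], [-0.5, -0.7], [0.4, -0.8], [-0.5, 0.7], [-0.1, -0.1], [-1.2, 1.0], [1.3, 0.4], [-0.3, -0.8], [1.0, -1.1]]
[[0.6083 0.1674 0.083 ]
 [0.6076 0.1546 0.083 ]
 [0.5609 0.1708 0.083 ]
 [0.5602 0.1578 0.083 ]] [0.58425377 0.16267566 0.083     ]
[[0.5342 0.4706 0.022 ]
 [0.5327 0.3068 0.022 ]]
tray w2 right side [[0.5393 0.432  0.022 ]
 [0.5284 0.3001 0.022 ]
 [0.3635 0.3158 0.022 ]]
tray top [[0.5311 0.4655 0.022 ]
 [0.5281 0.3097 0.022 ]
 [0.3711 0.4758 0.022 ]
 [0.3606 0.3169 0.022 ]]
bay top [[0.442  0.2849 0.01  ]
 [0.437  0.0528 0.01  ]]
```

```bash
cat >> h.py <<'E'
BAY=np.array([0.5508,0.165]); BY=-2.22
TRAY=np.array([0.448,0.392]); TY=-2.5
def loc(o,yaw,x,y):
    a=np.radians(yaw); return np.array([o[0]+np.cos(a)*x-np.sin(a)*y,o[1]+np.sin(a)*x+np.cos(a)*y])
def delta(x,y,z,yaw,pr=True):
    s=get_state(); T=T_tool(s); a=np.radians(yaw)
    Rt=np.array([[np.cos(a),np.sin(a),0],[np.sin(a),-np.cos(a),0],[0,0,-1]])
    rv=np.degrees(R.from_matrix(T[:3,:3].T@Rt).as_rotvec()); t=T[:3,:3].T@(np.array([x,y,z])-T[:3,3])
    if pr: print('rot',rv.round(2),'shift',(t*1000).round(1),'mm; pos',s['position'].round(4),'w',round(s['width'],4),'F',s['contact_force'].round(1),'t',round(s['clock'],2))
    return rv,t
E
python3 - <<'E'
from h import *
x,y=loc(BAY,BY,.033,0); print(x,y); delta(x,y,.13,BY)
E
```

```text
0.58377523203675 0.1637216916950536
rot [ 0.63  0.07 -1.06] shift [  2.9 -14.5 158.5] mm; pos [0.5803 0.1512 0.2887] w 0.0856 F [-0.3  0.4 -0. ] t 2.8
```

Request:
drive_tool:
  motion: "0.6 0 -1 0.003 -0.0145 0.03 50; 0 0 0 0 0 0.05 50; 0 0 0 0 0 0.05 50; 0 0 0 0 0 0.025 50; 0 0 0 0 0 0 50"

```text
clock: 3.42
position: [0.5868, 0.1546, 0.1347]
ee_rot: [0.001, 1.0, -0.026, 0.004]
contact_force: [-0.4, -0.8, 1.1]
width: 0.0426
```

Run:
```python
from h import *
x,y=loc(BAY,BY,.033,0); delta(x,y,.055,BY); wsave('w4')
```

```text
rot [ 0.1  -0.48 -0.73] shift [-4.2 -9.1 79.7] mm; pos [0.5868 0.1546 0.1347] w 0.0426 F [-0.4 -0.8  1.1] t 3.42
[0.5868 0.1546 0.1347] 3.425 [-0.4 -0.8  1.1] 0.042611561842498376
```

View pics/w4.png

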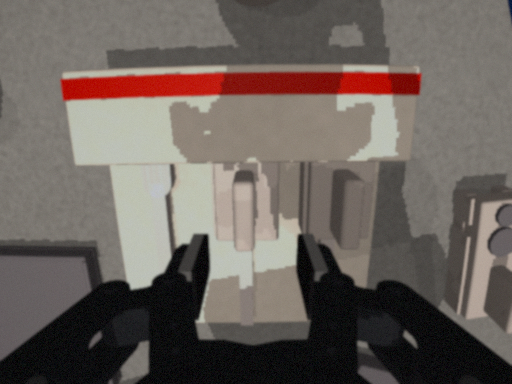

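Request:
drive_tool:
  motion: "0 -0.4 -0.7 -0.004 -0.009 0 50; 0 0 0 0 0 0 50; 0 0 0 0 -0.001 0 50"

```text
clock: 3.85
position: [0.5868, 0.165, 0.1408]
ee_rot: [0.0, 1.0, -0.02, 0.006]
contact_force: [-0.5, -0.3, -0.2]
width: 0.0427
```

Run:
```python
from h import *
x,y=loc(BAY,BY,.033,0); delta(x,y,.055,BY)
```

```text
rot [-0.01 -0.67 -0.05] shift [-3.9  1.4 85.7] mm; pos [0.5868 0.165  0.1408] w 0.0427 F [-0.5 -0.3 -0.2] t 3.85
```

Request:
drive_tool:
  motion: "0 -0.6 0 -0.004 0 0.03 50; 0 0 0 0 0.001 0.03 50; 0 0 0 0 0 0.01 50; 0 0 0 0 0 0 50; 0 0 0 0 0 0 50"

```text
clock: 4.47
position: [0.5868, 0.1657, 0.0739]
ee_rot: [-0.001, 1.0, -0.019, 0.005]
contact_force: [0.1, 0.1, 0.7]
width: 0.0427
```

Run:
```python
from h import *
x,y=loc(BAY,BY,.033,0); delta(x,y,.055,BY);wsave('w5')
```

```text
rot [-0.11 -0.61  0.04] shift [-3.1  2.2 18.9] mm; pos [0.5868 0.1657 0.0739] w 0.0427 F [0.1 0.1 0.7] t 4.47
[0.5868 0.1657 0.0739] 4.475 [0.1 0.1 0.7] 0.04272661709221483
```

View pics/w5.png

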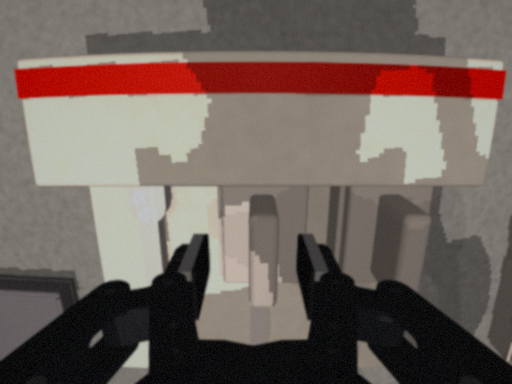

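Request:
drive_tool:
  motion: "0 -0.6 0 -0.003 0.002 0.012 50; 0 0 0 0 0 0.005 50; 0 0 0 0 0 0 50"

```text
clock: 4.9
position: [0.5845, 0.1638, 0.0572]
ee_rot: [-0.001, 1.0, -0.019, 0.001]
contact_force: [0.2, 0.2, -0.3]
width: 0.0426
```

Run:
```python
from h import *
x,y=loc(BAY,BY,.033,0); delta(x,y,.055,BY)
```

```text
rot [-0.14 -0.13  0.04] shift [-0.7  0.1  2.2] mm; pos [0.5845 0.1638 0.0572] w 0.0426 F [ 0.2  0.2 -0.3] t 4.9
```

Close the grip.

Request:
drive_tool:
  motion: "0 0 0 0 0 0.002 0; 0 0 0 0 0 0 0; 0 0 0 0 0 0 0; 0 0 0 0 0 0 0; 0 0 0 0 0 0 0"
  newtons: 80

```text
clock: 5.52
position: [0.5842, 0.162, 0.055]
ee_rot: [0.0, 1.0, -0.019, 0.001]
contact_force: [-0.2, -2.4, -0.9]
width: 0.0128
```

Run:
```python
from h import *
x,y=loc(BAY,BY,.033,0); delta(x,y,.055,BY)
```

```text
rot [ 0.03 -0.08  0.02] shift [-0.5 -1.7  0. ] mm; pos [0.5842 0.162  0.055 ] w 0.0128 F [-0.2 -2.4 -0.9] t 5.53
```

Request:
drive_tool:
  motion: "0 0 0 -0.02 0 0 0; 0 0 0 -0.025 0 0 0; 0 0 0 -0.03 0 0 0; 0 0 0 -0.03 0 0 0; 0 0 0 -0.01 0 0 0; 0 0 0 0 0 0 0"

```text
clock: 6.28
position: [0.477, 0.1689, 0.0555]
ee_rot: [-0.003, 1.0, -0.02, 0.011]
contact_force: [0.3, -0.1, -4.0]
width: 0.0127
```

Run:
```python
from h import *
x,y=loc(BAY,BY,-.067,0); delta(x,y,.055,BY)
```

```text
rot [-0.32 -1.29 -0.04] shift [6.8 1.  0.6] mm; pos [0.477  0.1689 0.0555] w 0.0127 F [ 0.3 -0.1 -4. ] t 6.28
```

Request:
drive_tool:
  motion: "0 -1.2 0 0 0 -0.03 0; 0 0 0 0 0 -0.05 0; 0 0 0 0 -0.02 -0.02 0; 0 0 0 -0.01 -0.045 0 0; 0 0 0 -0.01 -0.05 0 0; 0 0 0 -0.01 -0.05 0 0; 0 0 0 -0.01 -0.05 0 0; 0 0 0 0 -0.03 0 0; 0 0 0 0 0 0 0; 0 0 0 0 0 0 0"

```text
clock: 7.52
position: [0.4548, 0.4252, 0.1553]
ee_rot: [-0.004, 1.0, -0.022, 0.0]
contact_force: [-0.6, -1.1, -2.7]
width: 0.0125
```

Run:
```python
from h import *
x,y=loc(TRAY,TY,-.027,0.036); delta(x,y,.10,TY); wsave('w6')
```

```text
rot [-0.43  0.    0.03] shift [-32.4  -2.1  55.4] mm; pos [0.4548 0.4252 0.1553] w 0.0125 F [-0.6 -1.1 -2.7] t 7.53
[0.4548 0.4252 0.1553] 7.525 [-0.6 -1.1 -2.7] 0.012467018984086975
```

View pics/w6.png

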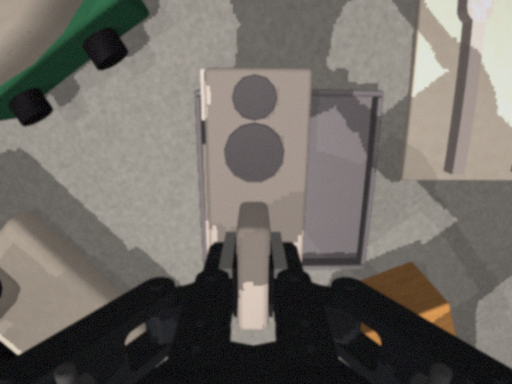

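Run:
```python
from h import *
s,d,T=wload('w6'); P=cloud('wrist',d,T)
q=onz('wrist',[(197,92),(382,92),(365,265)],.022,T);print(q.round(4))
for u,v in [(40,250),(20,320),(80,280),(400,300),(105,45),(330,180),(350,230)]: print(u,v,P[v,u].round(3))
```

```text
[[0.5325 0.4712 0.022 ]
 [0.5268 0.316  0.022 ]
 [0.3633 0.3212 0.022 ]]
40 250 [0.396 0.637 0.034]
20 320 [0.314 0.684 0.037]
80 280 [0.361 0.604 0.032]
400 300 [0.341 0.295 0.051]
105 45 [0.569 0.529 0.058]
330 180 [0.447 0.355 0.006]
350 230 [0.394 0.333 0.004]
```

```bash
sed -i 's/^TRAY=.*/TRAY=np.array([0.446,0.3945]); TY=-2.2/' h.py
python3 - <<'E'
from h import *
x,y=loc(TRAY,TY,-.027,0.036); delta(x,y,.055,TY)
E
```

```text
rot [-0.46 -0.01 -0.3 ] shift [-34.8  -4.1 100.4] mm; pos [0.455  0.4251 0.1554] w 0.0127 F [ 0.2  1.  -2.8] t 7.58
```

Request:
drive_tool:
  motion: "-0.4 0 0 -0.02 -0.004 0 0; 0 0 0 -0.015 0 0.02 0; 0 0 0 -0.002 0 0.03 0; 0 0 0 0 0 0.02 0; 0 0 0 0 0 0 0; 0 0 0 0 0 0 0"

```text
clock: 8.32
position: [0.4129, 0.4276, 0.0862]
ee_rot: [-0.0, 1.0, -0.025, -0.001]
contact_force: [0.6, 0.4, -2.9]
width: 0.0123
```

Run:
```python
from h import *
x,y=loc(TRAY,TY,-.027,0.036); delta(x,y,.05,TY)
```

```text
rot [-0.04  0.12 -0.63] shift [ 7.4 -4.2 36.1] mm; pos [0.4129 0.4276 0.0862] w 0.0123 F [ 0.6  0.4 -2.9] t 8.32
```

Request:
drive_tool:
  motion: "0 0 -0.6 0.007 -0.004 0.01 0; 0 0 0 0 0 0.015 0; 0 0 0 0 0 0.006 0; 0 0 0 0 0 0 0; 0 0 0 0 0 0 0"

```text
clock: 8.95
position: [0.4216, 0.4322, 0.0546]
ee_rot: [-0.001, 1.0, -0.019, 0.0]
contact_force: [0.6, -0.7, -2.2]
width: 0.0128
```

Run:
```python
from h import *
x,y=loc(TRAY,TY,-.027,0.036); delta(x,y,.05,TY)
```

```text
rot [-0.16  0.   -0.03] shift [-1.1  0.7  4.6] mm; pos [0.4216 0.4322 0.0546] w 0.0128 F [ 0.6 -0.7 -2.2] t 8.95
```

Request:
drive_tool:
  motion: "0 0 0 0 0 0.005 0; 0 0 0 0 0 0.001 0; 0 0 0 0 0 0 40; 0 0 0 0 0 0 40; 0 0 0 0 0 0 40; 0 0 0 0 0 -0.03 40; 0 0 0 0 0 -0.05 40;0 0 0 0 0 -0.05 40; 0 0 0 0 0 0 40; 0 0 0 0 0 0 40"

```text
clock: 10.2
position: [0.4222, 0.4324, 0.1829]
ee_rot: [-0.002, 1.0, -0.019, 0.001]
contact_force: [0.3, -0.8, -0.5]
width: 0.0345
```

Run:
```python
from h import *
x,y=loc(BAY,BY,.033,-.072); print(x,y); delta(x,y,.13,BY);wsave('w7')
```

```text
0.5809861957350487 0.09177573088759901
rot [-0.26 -0.13 -0.  ] shift [171.7 334.4  51.7] mm; pos [0.4222 0.4324 0.1829] w 0.0345 F [ 0.3 -0.8 -0.5] t 10.2
[0.4222 0.4324 0.1829] 10.2 [ 0.3 -0.8 -0.5] 0.03446348365438437
```

View pics/w7.png

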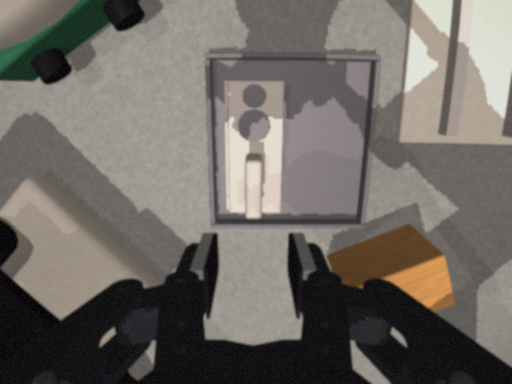

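Request:
drive_tool:
  motion: "0 0 0 0.03 0.055 0 45; 0 0 0 0.03 0.06 0 45; 0 0 0 0.03 0.06 0 45; 0 0 0 0.03 0.06 0 45; 0 0 0 0.03 0.06 0 45; 0 0 0 0.01 0.02 0.02 45; 0 0 0 0 0 0.01 45; 0 0 0 0 0 0 45; 0 0 0 0 0 0 45"

```text
clock: 11.38
position: [0.5606, 0.1233, 0.1384]
ee_rot: [-0.001, 1.0, -0.017, -0.008]
contact_force: [0.3, -0.1, 1.6]
width: 0.0383
```

```bash
sed -i 's/^BAY=.*/BAY=np.array([0.5508,0.1640]); BY=-2.22/' h.py
python3 - <<'E'
from h import *
x,y=loc(BAY,BY,.033,-.072); delta(x,y,.11,BY)
E
```

```text
rot [-0.09  0.93  0.25] shift [21.9 31.9 28. ] mm; pos [0.5606 0.1233 0.1384] w 0.0383 F [ 0.3 -0.1  1.6] t 11.38
```

Request:
drive_tool:
  motion: "0 0.9 0.2 0.022 0.032 0.01 45; 0 0 0 0 0 0.01 45; 0 0 0 0 0 0 45; 0 0 0 0 0 0 45"

```text
clock: 11.88
position: [0.5812, 0.0958, 0.1198]
ee_rot: [-0.002, 1.0, -0.015, 0.001]
contact_force: [0.3, 0.1, 0.6]
width: 0.0386
```

Run:
```python
from h import *
x,y=loc(BAY,BY,.033,-.072); delta(x,y,.055,BY)
```

```text
rot [-0.22 -0.16  0.45] shift [-0.2  5.2 64.8] mm; pos [0.5812 0.0958 0.1198] w 0.0386 F [0.3 0.1 0.6] t 11.88
```

Request:
drive_tool:
  motion: "0 0 0.5 0 0.005 0.02 45; 0 0 0 0 0.001 0.025 45; 0 0 0 0 0 0.005 45; 0 0 0 0 0 0 45"

```text
clock: 12.38
position: [0.5821, 0.093, 0.072]
ee_rot: [-0.002, 1.0, -0.018, 0.004]
contact_force: [1.2, -0.1, 0.1]
width: 0.0383
```

Run:
```python
from h import *
x,y=loc(BAY,BY,.033,-.072); delta(x,y,.055,BY); wsave('w8')
```

```text
rot [-0.29 -0.46  0.15] shift [-1.2  2.4 17. ] mm; pos [0.5821 0.093  0.072 ] w 0.0383 F [ 1.2 -0.1  0.1] t 12.38
[0.5821 0.093  0.072 ] 12.375 [ 1.2 -0.1  0.1] 0.03831874296490975
```

View pics/w8.png

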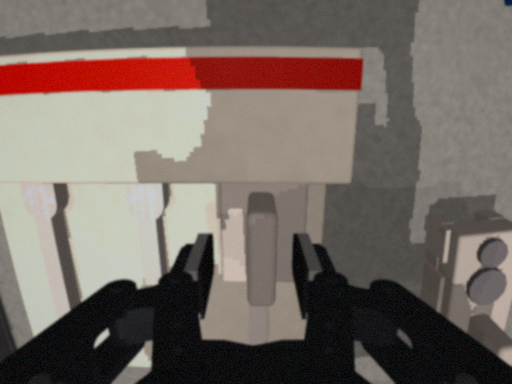

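Request:
drive_tool:
  motion: "0 -0.4 0 -0.001 0.002 0.012 45; 0 0 0 0 0.001 0.004 45; 0 0 0 0 0 0.001 0; 0 0 0 0 0 0 0; 0 0 0 0 0 0 0; 0 0 0 0 0 0 0"

```text
clock: 13.18
position: [0.5823, 0.0893, 0.0557]
ee_rot: [-0.002, 1.0, -0.018, 0.002]
contact_force: [0.6, -0.2, -1.2]
width: 0.0126
```

Run:
```python
from h import *
x,y=loc(BAY,BY,.033,-.072); delta(x,y,.055,BY)
```

```text
rot [-0.25 -0.21  0.14] shift [-1.3 -1.4  0.7] mm; pos [0.5823 0.0893 0.0557] w 0.0126 F [ 0.6 -0.2 -1.2] t 13.18
```

Request:
drive_tool:
  motion: "0 0 0 -0.02 0 0 0; 0 0 0 -0.025 0 0 0; 0 0 0 -0.03 0 0 0; 0 0 0 -0.03 0 0 0; 0 0 0 -0.01 0 0 0; 0 0 0 0 0 0 0"

```text
clock: 13.92
position: [0.4769, 0.0941, 0.0565]
ee_rot: [-0.003, 1.0, -0.019, 0.015]
contact_force: [0.9, 0.0, -1.8]
width: 0.0128
```

Request:
drive_tool:
  motion: "0 -1.2 0 0 0 -0.03 0; 0 0 0 0 0 -0.05 0; 0 0 0 0 -0.02 -0.02 0; 0 0 0 -0.005 -0.045 0 0; 0 0 0 -0.01 -0.05 0 0; 0 0 0 -0.01 -0.05 0 0; 0 0 0 -0.01 -0.05 0 0; 0 0 0 0 -0.03 0 0; 0 0 0 0 0 0 0; 0 0 0 0 0 0 0"

```text
clock: 15.18
position: [0.4595, 0.3493, 0.1584]
ee_rot: [-0.004, 1.0, -0.02, 0.005]
contact_force: [0.8, 0.4, -2.3]
width: 0.0128
```

```bash
sed -i 's/^BAY=.*/BAY=np.array([0.5508,0.1632]); BY=-2.22/' h.py
python3 - <<'E'
from h import *
x,y=loc(TRAY,TY,-.027,-0.034); delta(x,y,.09,TY)
E
```

```text
rot [-0.47 -0.52 -0.15] shift [-42.9 -10.   68.1] mm; pos [0.4595 0.3493 0.1584] w 0.0128 F [ 0.8  0.4 -2.3] t 15.18
```

Request:
drive_tool:
  motion: "-0.4 -0.5 0 -0.022 -0.008 0 0; 0 0 0 -0.018 0 0.02 0; 0 0 0 0 -0.001 0.03 0; 0 0 0 0 0 0.01 0; 0 0 0 0 0 0 0; 0 0 0 0 0 0 0"

```text
clock: 15.92
position: [0.4161, 0.3582, 0.0988]
ee_rot: [-0.001, 1.0, -0.024, -0.001]
contact_force: [0.4, 0.2, -2.2]
width: 0.0129
```

Run:
```python
from h import *
x,y=loc(TRAY,TY,-.027,-0.034); delta(x,y,.05,TY)
```

```text
rot [-0.07  0.14 -0.5 ] shift [ 1.6 -3.4 48.8] mm; pos [0.4161 0.3582 0.0988] w 0.0129 F [ 0.4  0.2 -2.2] t 15.93
```

Request:
drive_tool:
  motion: "0 0 -0.5 0.002 -0.004 0.015 0; 0 0 0 0 0 0.02 0; 0 0 0 0 0 0.006 0; 0 0 0 0 0 0 0; 0 0 0 0 0 0 0"

```text
clock: 16.55
position: [0.4211, 0.3641, 0.0579]
ee_rot: [-0.002, 1.0, -0.019, 0.001]
contact_force: [0.1, 0.8, -2.8]
width: 0.0125
```

Run:
```python
from h import *
x,y=loc(TRAY,TY,-.027,-0.034); delta(x,y,.05,TY); wsave('w9')
```

```text
rot [-0.28 -0.14  0.01] shift [-3.3  2.7  7.9] mm; pos [0.4211 0.3641 0.0579] w 0.0125 F [ 0.1  0.8 -2.8] t 16.55
[0.4211 0.3641 0.0579] 16.55 [ 0.1  0.8 -2.8] 0.012460237400093421
```

View pics/w9.png

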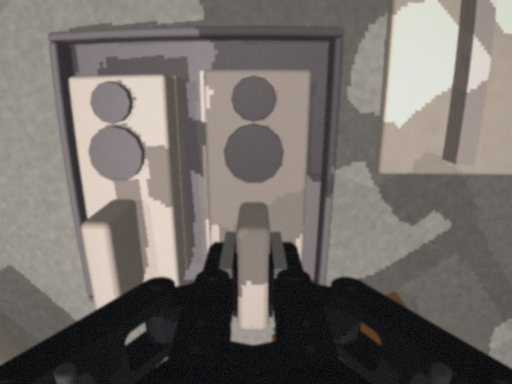

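Request:
drive_tool:
  motion: "0 0 0 -0.002 0.002 0.006 0; 0 0 0 0 0 0.002 0; 0 0 0 0 0 0.001 0; 0 0 0 0 0 0 40; 0 0 0 0 0 0 40; 0 0 0 0 0 -0.03 40; 0 0 0 0 0 -0.05 40;0 0 0 0 0 -0.05 40; 0 0 0 0 0 0 40; 0 0 0 0 0 0 40"

```text
clock: 17.85
position: [0.4195, 0.3619, 0.1842]
ee_rot: [-0.004, 1.0, -0.019, 0.003]
contact_force: [-0.1, 0.1, -0.3]
width: 0.0343
```

Run:
```python
from h import *
delta(.485,-.06,.18,2.5);wsave('w10')
```

```text
rot [-0.4  -0.36 -4.68] shift [ 81.5 419.1   1.7] mm; pos [0.4195 0.3619 0.1842] w 0.0343 F [-0.1  0.1 -0.3] t 17.85
[0.4195 0.3619 0.1842] 17.85 [-0.1  0.1 -0.3] 0.034250131202620555
```

View pics/w10.png

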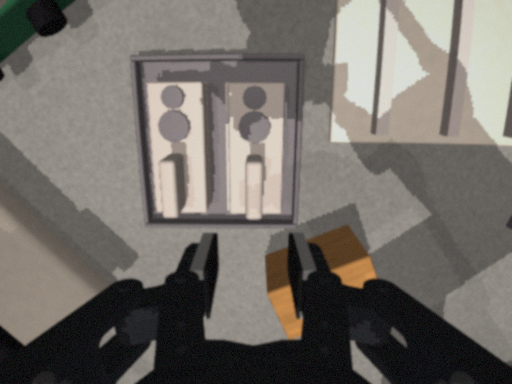

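Request:
drive_tool:
  motion: "0 0 0 0.004 0.06 -0.01 50; 0 0 0 0.004 0.06 -0.01 50; 0 0 0 0.004 0.06 -0.01 50; 0 0 0 0.004 0.06 0 50; 0 0 0 0.004 0.06 0 50; 0 0 -1.5 0.004 0.06 0 50; 0 0 -1.5 0 0.06 0 50; 0 0 -1.5 0 0.03 0 50; 0 0 0 0 0 0 50; 0 0 0 0 0 0 50"

```text
clock: 19.15
position: [0.4262, -0.1006, 0.1983]
ee_rot: [-0.004, 1.0, 0.023, -0.007]
contact_force: [-0.2, -0.5, -0.7]
width: 0.0428
```

Run:
```python
from h import *
wsave('w11')
```

```text
[ 0.4262 -0.1006  0.1983] 19.15 [-0.2 -0.5 -0.7] 0.04283664760423789
```

View pics/w11.png

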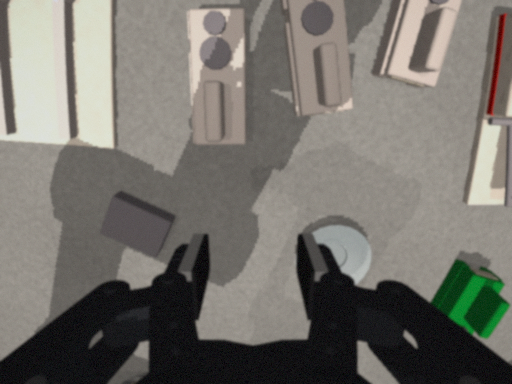

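Run:
```python
from h import *
crop('w11',170,0,370,150,4)
```

```text
(no output)
```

View pics/w11_c170_0.png

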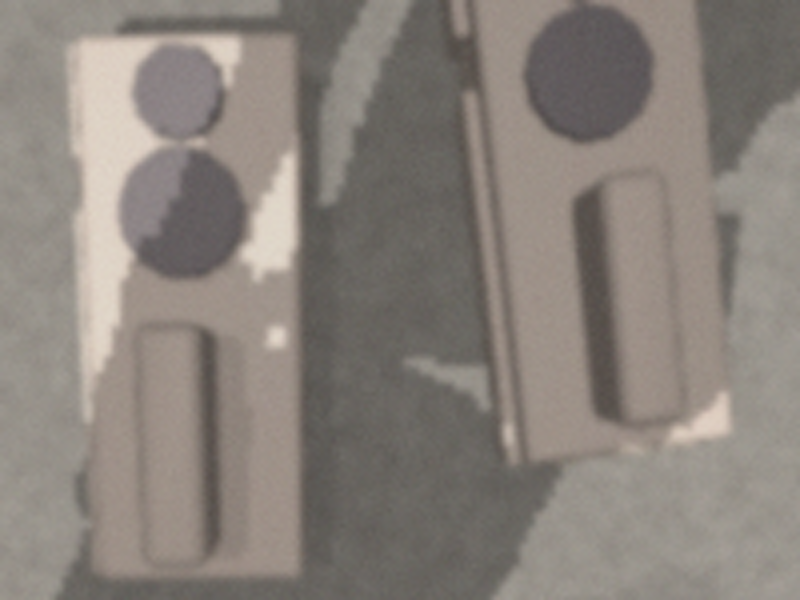

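Run:
```python
from h import *
g=lambda x,y:(170+(x+.5)/4-.5,0+(y+.5)/4-.5)
s,d,T=wload('w11')
for n,c,fin in [('fA',[(80,38),(298,35),(93,577),(301,575)],[(140,325),(206,323),(143,562),(212,562)]),('fB',[(475,0),(700,0),(520,462),(730,435)],[(603,180),(663,172),(623,420),(686,417)])]:
    q=onz('wrist',[g(*x) for x in c],0.038,T); ax=(q[0]+q[1]-q[2]-q[3])/2; print(n,q.mean(0).round(4),'yaw',np.degrees(np.arctan2(ax[1],ax[0])).round(2),'len',np.hypot(*ax[:2]).round(4), 'w',np.linalg.norm(q[0]-q[1]).round(4))
    q=onz('wrist',[g(*x) for x in fin],0.073,T); ax=(q[0]+q[1]-q[2]-q[3])/2
    print('   fin',q.mean(0).round(4),'yaw',np.degrees(np.arctan2(ax[1],ax[0])).round(2),'len',np.hypot(*ax[:2]).round(4), 'w',np.linalg.norm(q[0]-q[1]).round(4))
delta(.485,-.0618,.11,2.0)
```

```text
fA [ 0.5096 -0.0619  0.038 ] yaw 1.97 len 0.1182 w 0.0473
   fin [ 0.4834 -0.0629  0.073 ] yaw 1.85 len 0.048 w 0.0133
fB [ 0.5327 -0.154   0.038 ] yaw 10.22 len 0.0966 w 0.0487
   fin [ 0.5166 -0.1558  0.073 ] yaw 11.08 len 0.0471 w 0.0118
rot [-0.5   0.78  0.64] shift [ 61.7 -35.1  87.8] mm; pos [ 0.4262 -0.1004  0.1983] w 0.0427 F [ 0.4 -0.   0.2] t 19.2
```

Request:
drive_tool:
  motion: "-0.5 0.8 0.6 0.03 -0.018 0.01 50; 0 0 0 0.028 -0.018 0.03 50; 0 0 0 0 0 0.03 50; 0 0 0 0 0 0.02 50; 0 0 0 0 0 0 50; 0 0 0 0 0 0 50"

```text
clock: 19.95
position: [0.4845, -0.0524, 0.106]
ee_rot: [-0.001, 1.0, 0.023, 0.001]
contact_force: [0.4, 0.1, 0.2]
width: 0.0429
```

Run:
```python
from h import *
delta(.4836,-.0627,.045,2.0)
```

```text
rot [-0.07 -0.12  0.64] shift [-1.5 10.4 61. ] mm; pos [ 0.4845 -0.0524  0.106 ] w 0.0429 F [0.4 0.1 0.2] t 19.95
```

Request:
drive_tool:
  motion: "0 0 0.6 -0.0015 0.0105 0.01 50; 0 0 0 0 0.001 0.02 50; 0 0 0 0 0 0.006 50; 0 0 0 0 0 0 50"

```text
clock: 20.45
position: [0.4855, -0.0661, 0.0713]
ee_rot: [0.001, 1.0, 0.017, 0.004]
contact_force: [-0.3, -0.3, 0.3]
width: 0.0427
```

Run:
```python
from h import *
delta(.4836,-.0627,.045,2.0); wsave('w12')
```

```text
rot [ 0.08 -0.46 -0.02] shift [-2.  -3.5 26.2] mm; pos [ 0.4855 -0.0661  0.0713] w 0.0427 F [-0.3 -0.3  0.3] t 20.45
[ 0.4855 -0.0661  0.0713] 20.45 [-0.3 -0.3  0.3] 0.04265084772852281
```

View pics/w12.png

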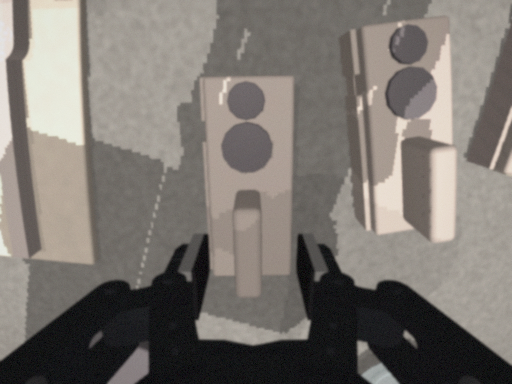

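Request:
drive_tool:
  motion: "0 -0.4 0 -0.002 -0.0035 0.015 50; 0 0 0 0 0 0.01 50; 0 0 0 0 0 0.002 50; 0 0 0 0 0 0 0; 0 0 0 0 0 0 0; 0 0 0 0 0 0 0; 0 0 0 0 0 0 0"

```text
clock: 21.38
position: [0.4841, -0.0626, 0.0434]
ee_rot: [0.001, 1.0, 0.017, 0.001]
contact_force: [-0.2, 0.2, -2.2]
width: 0.0128
```

Run:
```python
from h import *
delta(.4836,-.0627,.045,2.0)
x,y=loc(BAY,BY,-.067,0.072);print(x,y); delta(x,y,.13,BY)
```

```text
rot [ 0.13 -0.14 -0.  ] shift [-0.5  0.1 -1.6] mm; pos [ 0.4841 -0.0626  0.0434] w 0.0128 F [-0.2  0.2 -2.2] t 21.38
0.48663932277254207 0.2377413140326488
rot [ 0.12 -0.14  4.22] shift [  13.2 -299.9  -87.2] mm; pos [ 0.4841 -0.0626  0.0434] w 0.0128 F [-0.2  0.2 -2.2] t 21.38
```

Request:
drive_tool:
  motion: "0 0 0 0 0 -0.03 0; 0 0 0 0 0 -0.05 0; 0 0 2 0 -0.02 -0.01 0; 0 0 2.2 0.002 -0.05 0 0; 0 0 0 0.002 -0.06 0 0; 0 0 0 0.002 -0.06 0 0; 0 0 0 0.002 -0.06 0 0; 0 0 0 0 -0.035 0 0; 0 0 0 0 0 0 0; 0 0 0 0 0 0 0"

```text
clock: 22.62
position: [0.5, 0.23, 0.1346]
ee_rot: [0.001, 1.0, -0.022, 0.001]
contact_force: [-0.2, -0.9, -2.8]
width: 0.0131
```

Run:
```python
from h import *
x,y=loc(BAY,BY,-.067,0.072); delta(x,y,.08,BY)
```

```text
rot [ 0.11 -0.07 -0.28] shift [-13.8  -7.3  54.5] mm; pos [0.5    0.23   0.1346] w 0.0131 F [-0.2 -0.9 -2.8] t 22.62
```

Request:
drive_tool:
  motion: "0 0 -0.3 -0.014 -0.008 0.01 0; 0 0 0 -0.001 0 0.02 0; 0 0 0 0 0 0.01 0; 0 0 0 0 0 0 0; 0 0 0 0 0 0 0"

```text
clock: 23.25
position: [0.4817, 0.2357, 0.0924]
ee_rot: [0.001, 1.0, -0.022, -0.001]
contact_force: [-0.4, -0.3, -1.7]
width: 0.0127
```

Run:
```python
from h import *
x,y=loc(BAY,BY,-.067,0.072); delta(x,y,.0545,BY); wsave('w13')
```

```text
rot [ 0.17  0.15 -0.28] shift [ 5.  -2.4 37.8] mm; pos [0.4817 0.2357 0.0924] w 0.0127 F [-0.4 -0.3 -1.7] t 23.25
[0.4817 0.2357 0.0924] 23.25 [-0.4 -0.3 -1.7] 0.012739386049063264
```

View pics/w13.png

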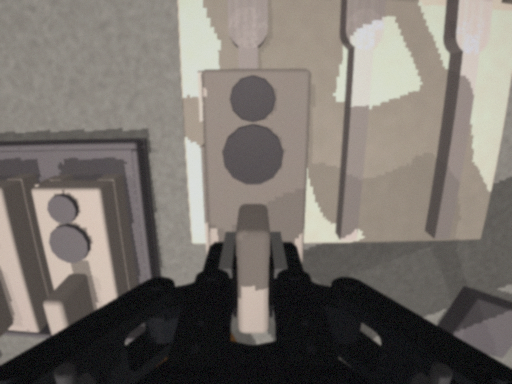

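Request:
drive_tool:
  motion: "0 0 -0.3 0.002 -0.0025 0.01 0; 0 0 0 0 0 0.015 0; 0 0 0 0 0 0.008 0; 0 0 0 0 0 0.002 0; 0 0 0 0 0 0 0"

```text
clock: 23.92
position: [0.4845, 0.2383, 0.0552]
ee_rot: [0.001, 1.0, -0.019, -0.001]
contact_force: [0.1, 0.6, -2.0]
width: 0.0127
```

Run:
```python
from h import *
x,y=loc(BAY,BY,-.067,0.072); delta(x,y,.0545,BY)
```

```text
rot [0.16 0.1  0.03] shift [2.2 0.4 0.7] mm; pos [0.4845 0.2383 0.0552] w 0.0127 F [ 0.1  0.6 -2. ] t 23.93
```

Request:
drive_tool:
  motion: "0 0 0 0.015 0 0.001 0; 0 0 0 0.02 0 0 0; 0 0 0 0.015 0 0 0; 0 0 0 0 0 0 0"

```text
clock: 24.42
position: [0.5398, 0.2367, 0.0551]
ee_rot: [0.001, 1.0, -0.019, 0.001]
contact_force: [-0.6, -0.5, -2.5]
width: 0.0125
```

Run:
```python
from h import *
x,y=loc(BAY,BY,.033,0.072); delta(x,y,.0545,BY)
```

```text
rot [ 0.08 -0.16  0.04] shift [46.8  1.   0.8] mm; pos [0.5398 0.2367 0.0551] w 0.0125 F [-0.6 -0.5 -2.5] t 24.43
```

Request:
drive_tool:
  motion: "0 0 0 0.015 0.001 0.001 0; 0 0 0 0.015 0 0 0; 0 0 0 0.012 0 0 0; 0 0 0 0 0 0 0"

```text
clock: 24.92
position: [0.57, 0.2335, 0.0555]
ee_rot: [0.002, 1.0, -0.02, -0.012]
contact_force: [4.1, 0.7, -5.6]
width: 0.0129
```

Run:
```python
from h import *
x,y=loc(BAY,BY,.033,0.072); delta(x,y,.0545,BY)
```

```text
rot [ 0.21  1.4  -0.08] shift [16.5 -1.   0.6] mm; pos [0.57   0.2335 0.0555] w 0.0129 F [ 4.1  0.7 -5.6] t 24.93
```

Request:
drive_tool:
  motion: "0 1 0 0.014 0 0 0; 0 0.5 0 0.012 0 0 0; 0 0 0 0.005 0 0 0; 0 0 0 0 0 0 0"

```text
clock: 25.42
position: [0.5893, 0.2328, 0.0552]
ee_rot: [0.002, 1.0, -0.02, -0.012]
contact_force: [-0.1, -0.6, 0.6]
width: 0.0129
```

Run:
```python
from h import *
x,y=loc(BAY,BY,.033,0.072); delta(x,y,.0545,BY); wsave('w14')
```

```text
rot [ 0.29  1.36 -0.1 ] shift [-2.8 -1.   0.7] mm; pos [0.5893 0.2328 0.0552] w 0.0129 F [-0.1 -0.6  0.6] t 25.43
[0.5893 0.2328 0.0552] 25.425 [-0.1 -0.6  0.6] 0.012878208817971267
```

View pics/w14.png

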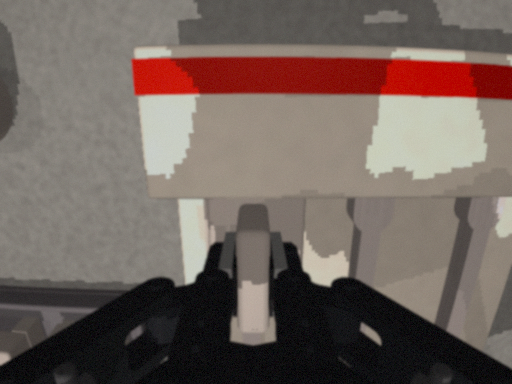

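Request:
drive_tool:
  motion: "0 0 0 -0.0015 0 0 0; 0 0 0 0 0 0 45; 0 0 0 0 0 0 45; 0 0 0 0 0 0 45; 0 1.3 0 0 0 -0.03 45; 0 0 0 0 0 -0.05 45; 0 0 0 -0.01 0 -0.06 45; 0 0 0 -0.02 0.02 -0.05 45; 0 0 0 0 0 0 45; 0 0 0 0 0 0 45"

```text
clock: 26.72
position: [0.5605, 0.2141, 0.2495]
ee_rot: [0.003, 1.0, -0.02, 0.003]
contact_force: [-0.7, 1.2, -0.9]
width: 0.0382
```

Run:
```python
from h import *
wsave('w15'); crop('w15',150,60,350,210,4); delta(.48,-.15,.2,2)
```

```text
[0.5605 0.2141 0.2495] 26.725 [-0.7  1.2 -0.9] 0.038214439614419816
rot [ 0.33 -0.31 -4.33] shift [-66.1 366.8  51.3] mm; pos [0.5606 0.2142 0.2496] w 0.0382 F [ 1.4 -0.3  1. ] t 26.77
```

View pics/w15.png

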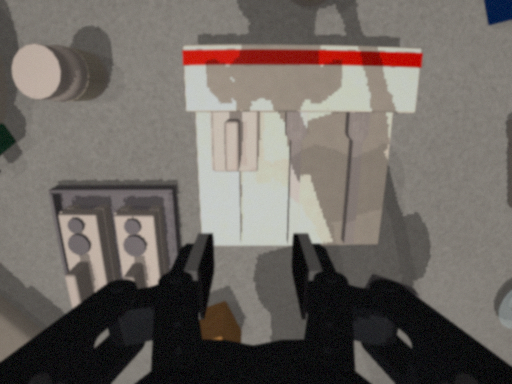

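View pics/w15_c150_60.png

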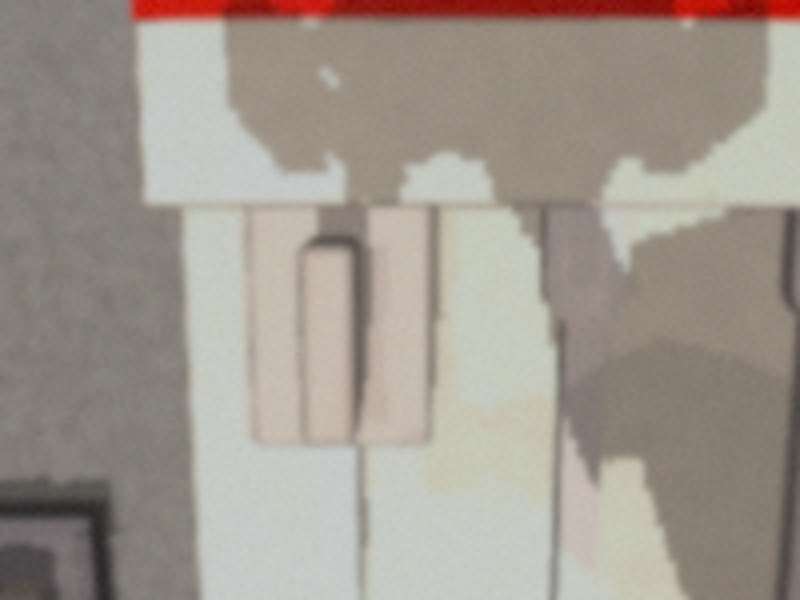

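```bash
cat >> h.py <<'E'
def tobay(P):
    a=np.radians(BY); d=P[:,:2]-BAY; return np.c_[np.cos(a)*d[:,0]+np.sin(a)*d[:,1],-np.sin(a)*d[:,0]+np.cos(a)*d[:,1]]
E
python3 - <<'E'
from h import *
g=lambda x,y:(150+(x+.5)/4-.5,60+(y+.5)/4-.5)
s,d,T=wload('w15')
print(tobay(onz('wrist',[g(253,442),g(430,442)],.048,T)).round(4))
print(tobay(onz('wrist',[g(145,206),g(798,206)],.064,T)).round(4))
print('fin',tobay(onz('wrist',[g(302,247),g(352,247),g(305,442),g(352,442)],.083,T)).round(4))
# spent home in w2,w3
f=lambda x,y:(50+(x+.5)/4-.5,10+(y+.5)/4-.5)
s,d,T=wload('w2')
print('w2',tobay(onz('wrist',[f(373,456),f(508,456),f(575,456),f(718,456)],.048,T)).round(4),tobay(onz('wrist',[f(62,267),f(770,250)],.064,T)).round(4))
E
```

```text
[[0.0012 0.0961]
 [0.001  0.0472]]
[[ 0.0661  0.1193]
 [ 0.066  -0.0457]]
fin [[0.057  0.0784]
 [0.057  0.0665]
 [0.0093 0.0788]
 [0.0093 0.0672]]
w2 [[ 0.0007  0.023 ]
 [ 0.0003 -0.0245]
 [ 0.0001 -0.0478]
 [-0.0001 -0.0972]] [[ 0.0663  0.1187]
 [ 0.0668 -0.1161]]
```

Request:
drive_tool:
  motion: "0 0 0 -0.015 0.06 0 50; 0 0 0 -0.015 0.06 0 50; 0 0 0 -0.015 0.06 0 50; 0 0 -2 -0.015 0.06 0 50; 0 0 -4 -0.015 0.06 0 50; 0 0 -5 -0.005 0.055 0 50; 0 0 -2 0 0 0.01 50; 0 0 0 0 0 0 50; 0 0 0 0 0 0 50"

```text
clock: 27.9
position: [0.4722, -0.145, 0.2252]
ee_rot: [-0.001, 0.995, 0.098, -0.009]
contact_force: [0.7, -1.2, 0.6]
width: 0.0429
```

Run:
```python
from h import *
wsave('w16'); delta(.5166,-.1555,.1,11)
```

```text
[ 0.4722 -0.145   0.2252] 27.9 [ 0.7 -1.2  0.6] 0.04289379028713545
rot [-0.17  1.01  0.28] shift [ 43.8  19.6 124.3] mm; pos [ 0.4721 -0.1448  0.2251] w 0.0429 F [ 0.   0.5 -0.6] t 27.95
```

View pics/w16.png

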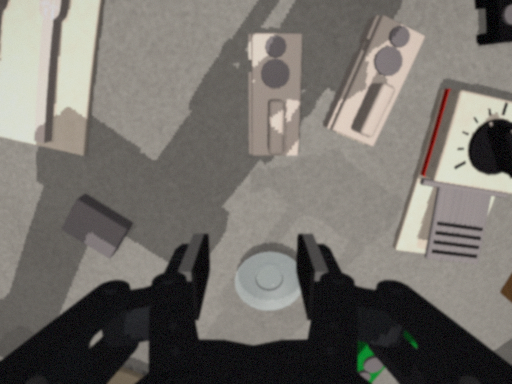

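Run:
```python
from h import *
crop('w16',230,10,430,160,4)
```

```text
(no output)
```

View pics/w16_c230_10.png

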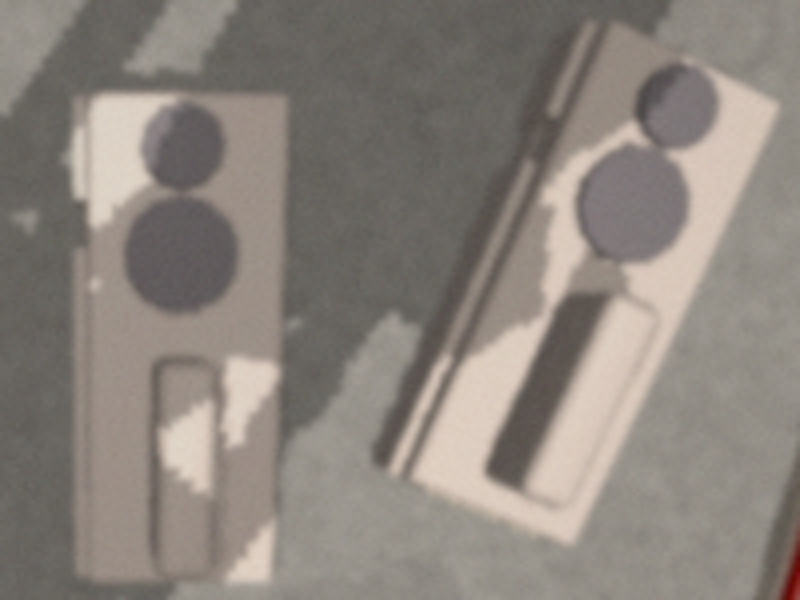

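Run:
```python
from h import *
g=lambda x,y:(230+(x+.5)/4-.5,10+(y+.5)/4-.5)
s,d,T=wload('w16')
for n,c,fin in [('fB',[(90,93),(289,93),(88,580),(272,582)],[(154,362),(214,362),(154,573),(214,573)]),('fC',[(612,23),(780,103),(412,480),(575,545)],[(608,300),(657,318),(522,490),(568,508)])]:
    q=onz('wrist',[g(*x) for x in c],0.038,T); ax=(q[0]+q[1]-q[2]-q[3])/2; print(n,q.mean(0).round(4),'yaw',np.degrees(np.arctan2(ax[1],ax[0])).round(2),'len',np.hypot(*ax[:2]).round(4), 'w',np.linalg.norm(q[0]-q[1]).round(4))
    q=onz('wrist',[g(*x) for x in fin],0.073,T); ax=(q[0]+q[1]-q[2]-q[3])/2
    print('   fin',q.mean(0).round(4),'yaw',np.degrees(np.arctan2(ax[1],ax[0])).round(2),'len',np.hypot(*ax[:2]).round(4), 'w',np.linalg.norm(q[0]-q[1]).round(4))
```

```text
fB [ 0.5435 -0.1521  0.038 ] yaw 11.12 len 0.1186 w 0.0474
   fin [ 0.5174 -0.1552  0.073 ] yaw 12.34 len 0.0478 w 0.0134
fC [ 0.5772 -0.2494  0.038 ] yaw -9.54 len 0.1178 w 0.0469
   fin [ 0.5503 -0.2423  0.073 ] yaw -9.36 len 0.0458 w 0.0123
```

Request:
drive_tool:
  motion: "0 1 0.4 0.022 0.01 0.03 50; 0 0 0 0.02 0.01 0.04 50; 0 0 0 0 0 0.04 50; 0 0 0 0 0 0.01 50; 0 0 0 0 0 0 50; 0 0 0 0 0 0 50"

```text
clock: 28.7
position: [0.5227, -0.1533, 0.106]
ee_rot: [0.001, 0.995, 0.098, 0.004]
contact_force: [0.1, 0.4, 0.2]
width: 0.0431
```

Run:
```python
from h import *
delta(.517,-.156,.044,11.2)
```

```text
rot [ 0.13 -0.48  0.05] shift [-6.7  1.4 61.9] mm; pos [ 0.5227 -0.1533  0.106 ] w 0.0431 F [0.1 0.4 0.2] t 28.7
```

Request:
drive_tool:
  motion: "0 -0.4 0 -0.006 0.0015 0.01 50; 0 0 0 0 0 0.02 50; 0 0 0 0 0 0.006 50; 0 0 0 0 0 0 50"

```text
clock: 29.2
position: [0.5185, -0.1575, 0.0724]
ee_rot: [0.003, 0.995, 0.098, 0.004]
contact_force: [-0.7, 0.2, 0.7]
width: 0.0428
```

Run:
```python
from h import *
delta(.517,-.156,.044,11.2); wsave('w17')
```

```text
rot [ 0.4  -0.38  0.04] shift [-1.4 -1.9 28.4] mm; pos [ 0.5185 -0.1575  0.0724] w 0.0428 F [-0.7  0.2  0.7] t 29.2
[ 0.5185 -0.1575  0.0724] 29.2 [-0.7  0.2  0.7] 0.04280027027097233
```

View pics/w17.png

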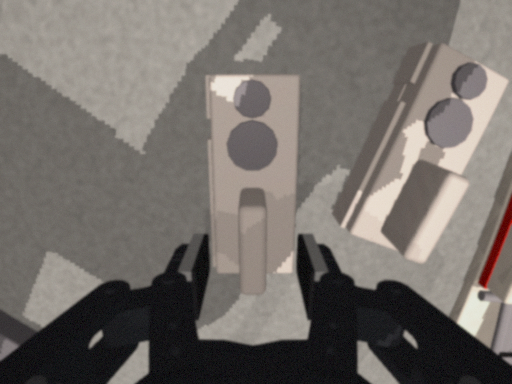

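Request:
drive_tool:
  motion: "0.4 -0.4 0 -0.001 0 0.016 50; 0 0 0 0 0 0.011 50; 0 0 0 0 0 0.002 50; 0 0 0 0 0 0 0; 0 0 0 0 0 0 0; 0 0 0 0 0 0 0; 0 0 0 0 0 0 0"

```text
clock: 30.12
position: [0.5182, -0.1581, 0.0422]
ee_rot: [0.0, 0.995, 0.098, 0.0]
contact_force: [0.3, -0.6, -3.0]
width: 0.0128
```

Run:
```python
from h import *
delta(.517,-.156,.044,11.2)
x,y=loc(BAY,BY,-.067,0);print(x,y); delta(x,y,.13,BY)
```

```text
rot [ 0.03 -0.02  0.04] shift [-0.8 -2.3 -1.8] mm; pos [ 0.5182 -0.1581  0.0422] w 0.0128 F [ 0.3 -0.6 -3. ] t 30.12
0.48385028647084083 0.16579535322519423
rot [ 0.03 -0.02 13.46] shift [  29.5 -324.3  -88. ] mm; pos [ 0.5182 -0.1581  0.0422] w 0.0128 F [ 0.3 -0.6 -3. ] t 30.12
```

Request:
drive_tool:
  motion: "0 0 0 0 0 -0.03 0; 0 0 3.4 0 0 -0.05 0; 0 0 5 0 -0.02 -0.01 0; 0 0 5 -0.01 -0.05 0 0; 0 0 0 -0.01 -0.06 0 0; 0 0 0 -0.01 -0.06 0 0; 0 0 0 -0.01 -0.06 0 0; 0 0 0 -0.005 -0.05 0 0; 0 0 0 0 0 0 0; 0 0 0 0 0 0 0"

```text
clock: 31.38
position: [0.4763, 0.1506, 0.1335]
ee_rot: [-0.0, 1.0, -0.024, -0.001]
contact_force: [0.3, -0.6, -3.0]
width: 0.0131
```

Run:
```python
from h import *
x,y=loc(BAY,BY,-.067,0.0); delta(x,y,.08,BY)
```

```text
rot [-0.02  0.1  -0.51] shift [  6.9 -15.5  53.5] mm; pos [0.4763 0.1506 0.1335] w 0.0131 F [ 0.3 -0.6 -3. ] t 31.38
```

Request:
drive_tool:
  motion: "0 0 -0.5 0.007 -0.0155 0.01 0; 0 0 0 0 -0.001 0.02 0; 0 0 0 0 0 0.01 0; 0 0 0 0 0 0 0; 0 0 0 0 0 0 0"

```text
clock: 32.0
position: [0.4871, 0.1651, 0.0911]
ee_rot: [-0.0, 1.0, -0.023, -0.0]
contact_force: [0.8, -0.3, -2.0]
width: 0.0129
```

Run:
```python
from h import *
x,y=loc(BAY,BY,-.067,0.0); delta(x,y,.0535,BY); wsave('w18')
```

```text
rot [-0.05  0.04 -0.37] shift [-3.3 -0.6 37.6] mm; pos [0.4871 0.1651 0.0911] w 0.0129 F [ 0.8 -0.3 -2. ] t 32.0
[0.4871 0.1651 0.0911] 32.0 [ 0.8 -0.3 -2. ] 0.012912789743710218
```

View pics/w18.png

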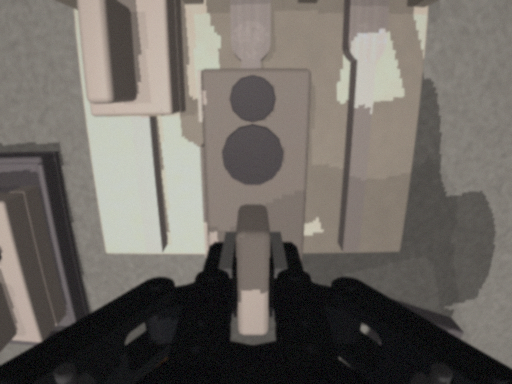

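Request:
drive_tool:
  motion: "0 0 -0.4 -0.003 -0.0005 0.01 0; 0 0 0 0 0 0.015 0; 0 0 0 0 0 0.008 0; 0 0 0 0 0 0.003 0; 0 0 0 0 0 0 0; 0 0 0 0.015 0 0 0; 0 0 0 0.02 0 0 0; 0 0 0 0.015 0 0 0; 0 0 0 0 0 0 0"

```text
clock: 33.17
position: [0.5402, 0.1642, 0.0563]
ee_rot: [-0.001, 1.0, -0.019, 0.004]
contact_force: [-0.1, -0.4, -2.9]
width: 0.0129
```

Run:
```python
from h import *
x,y=loc(BAY,BY,.033,0); delta(x,y,.0525,BY)
```

```text
rot [-0.15 -0.43  0.08] shift [43.6  0.7  4.1] mm; pos [0.5402 0.1642 0.0563] w 0.0129 F [-0.1 -0.4 -2.9] t 33.17
```

Request:
drive_tool:
  motion: "0 -0.4 0 0 0.0005 0.004 0; 0 0 0 0.012 0 0 0; 0 0 0 0.015 0 0 0; 0 0.5 0 0.015 0 0 0; 0 0 0 0 0 0 0"

```text
clock: 33.8
position: [0.5629, 0.1613, 0.0545]
ee_rot: [0.001, 1.0, -0.019, -0.014]
contact_force: [5.7, -1.4, -6.1]
width: 0.0129
```

Run:
```python
from h import *
x,y=loc(BAY,BY,.033,0); delta(x,y,.0525,BY)
```

```text
rot [0.12 1.61 0.09] shift [20.8 -1.4  1.4] mm; pos [0.5629 0.1613 0.0545] w 0.0129 F [ 5.7 -1.4 -6.1] t 33.8
```

Request:
drive_tool:
  motion: "0 1 0 0.014 0 0 0; 0 0.5 0 0.014 0 0 0; 0 0.5 0 0.008 0 0 0; 0 0 0 0 0 0 0"

```text
clock: 34.3
position: [0.5795, 0.1607, 0.0545]
ee_rot: [0.002, 1.0, -0.019, -0.016]
contact_force: [3.8, -1.4, -4.0]
width: 0.0127
```

Run:
```python
from h import *
x,y=loc(BAY,BY,.033,0); delta(x,y,.0525,BY)
```

```text
rot [0.23 1.8  0.05] shift [ 4.3 -1.4  1.9] mm; pos [0.5795 0.1607 0.0545] w 0.0127 F [ 3.8 -1.4 -4. ] t 34.3
```

Request:
drive_tool:
  motion: "0 1 0 0.01 0 0 0; 0 0.5 0 0.005 0 0 0; 0 0 0 0 0 0 0"

```text
clock: 34.67
position: [0.5864, 0.1604, 0.0536]
ee_rot: [0.002, 1.0, -0.019, -0.011]
contact_force: [1.6, -1.3, -0.5]
width: 0.013
```

Run:
```python
from h import *
x,y=loc(BAY,BY,.033,0); delta(x,y,.0525,BY)
```

```text
rot [0.29 1.22 0.07] shift [-2.7 -1.5  1.1] mm; pos [0.5864 0.1604 0.0536] w 0.013 F [ 1.6 -1.3 -0.5] t 34.67
```

Request:
drive_tool:
  motion: "0 0 0 0 0 0 45; 0 0 0 0 0 0 45; 0 0 0 0 0 0 45; 0 1.2 0 0 0 -0.03 45; 0 0 0 0 0 -0.05 45; 0 0 0 -0.01 0 -0.06 45; 0 0 0 -0.02 0.02 -0.05 45; 0 0 0 0 0 0 45; 0 0 0 0 0 0 45"

```text
clock: 35.8
position: [0.5587, 0.1418, 0.2475]
ee_rot: [0.003, 1.0, -0.019, 0.002]
contact_force: [-0.2, 0.4, -0.4]
width: 0.0383
```

Run:
```python
from h import *
wsave('w19'); crop('w19',130,60,330,210,4); delta(.51,-.24,.2,-9.5)
```

```text
[0.5587 0.1418 0.2475] 35.8 [-0.2  0.4 -0.4] 0.038299887249002636
rot [ 0.28 -0.24  7.34] shift [-34.6 383.1  49.4] mm; pos [0.5588 0.1418 0.2476] w 0.0383 F [ 1.4  0.4 -0.1] t 35.85
```

View pics/w19_c130_60.png

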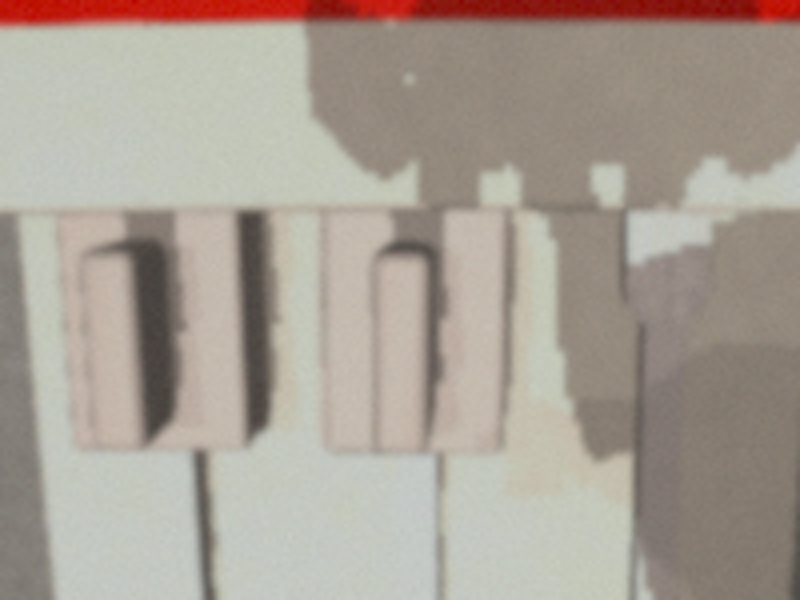

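Run:
```python
from h import *
g=lambda x,y:(130+(x+.5)/4-.5,60+(y+.5)/4-.5)
s,d,T=wload('w19')
print(tobay(onz('wrist',[g(75,446),g(247,446),g(327,451),g(503,451)],.048,T)).round(4))
print(tobay(onz('wrist',[g(50,210),g(780,208)],.064,T)).round(4))
```

```text
[[ 0.0012  0.0954]
 [ 0.0011  0.0473]
 [-0.0004  0.0253]
 [-0.0004 -0.0232]]
[[ 0.0662  0.0913]
 [ 0.0662 -0.0923]]
```

Request:
drive_tool:
  motion: "0 0 0 -0.012 0.06 0 50; 0 0 0 -0.012 0.06 0 50; 0 0 0 -0.012 0.06 0 50; 0 0 3.5 -0.005 0.06 0 50; 0 0 3.5 -0.005 0.06 0 50; 0 0 0 0 0.055 0 50; 0 0 0 0 0.02 0.01 50; 0 0 0 0 0 0 50; 0 0 0 0 0 0 50"

```text
clock: 36.98
position: [0.4841, -0.2371, 0.2218]
ee_rot: [-0.002, 0.997, -0.079, -0.009]
contact_force: [-0.4, 0.4, -0.3]
width: 0.0427
```

Run:
```python
from h import *
wsave('w20'); delta(.55,-.242,.1,-9.5)
```

```text
[ 0.4841 -0.2371  0.2218] 36.975 [-0.4  0.4 -0.3] 0.042735423314905
rot [-0.14  1.1   0.44] shift [ 68.2  -5.  120.5] mm; pos [ 0.4841 -0.2369  0.2217] w 0.0426 F [ 0.6 -0.5  0.3] t 37.02
```

View pics/w20.png

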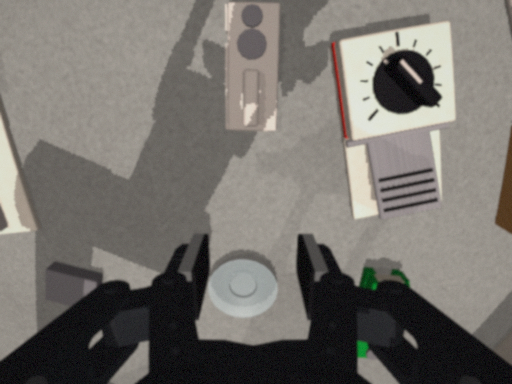

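Run:
```python
from h import *
crop('w20',200,0,350,140,4)
crop('w20',325,10,465,230,3.4)
```

```text
(no output)
```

View pics/w20_c200_0.png

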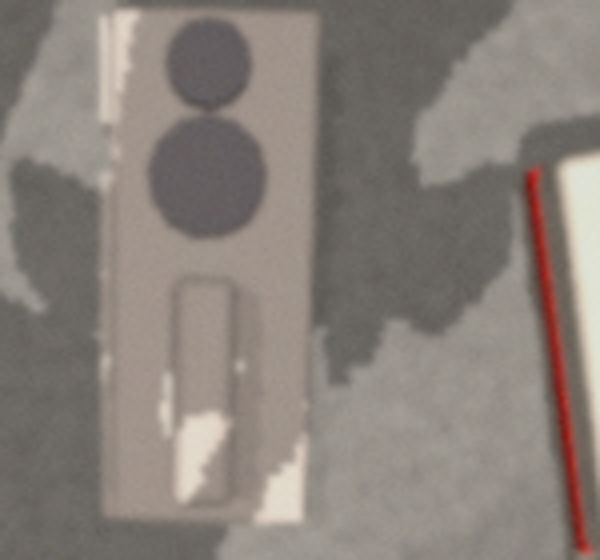

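View pics/w20_c325_10.png

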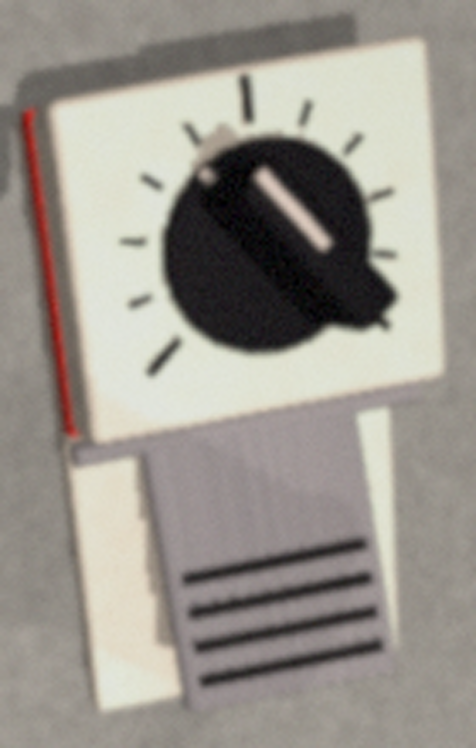

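Run:
```python
from h import *
g=lambda x,y:(200+(x+.5)/4-.5,0+(y+.5)/4-.5)
s,d,T=wload('w20')
for n,c,fin in [('fC',[(118,10),(320,12),(108,518),(303,523)],[(175,280),(236,280),(173,500),(230,502)])]:
    q=onz('wrist',[g(*x) for x in c],0.038,T); ax=(q[0]+q[1]-q[2]-q[3])/2; print(n,q.mean(0).round(4),'yaw',np.degrees(np.arctan2(ax[1],ax[0])).round(2),'len',np.hypot(*ax[:2]).round(4), 'w',np.linalg.norm(q[0]-q[1]).round(4))
    q=onz('wrist',[g(*x) for x in fin],0.073,T); ax=(q[0]+q[1]-q[2]-q[3])/2
    print('   fin',q.mean(0).round(4),'yaw',np.degrees(np.arctan2(ax[1],ax[0])).round(2),'len',np.hypot(*ax[:2]).round(4), 'w',np.linalg.norm(q[0]-q[1]).round(4))
k=lambda x,y:(325+(x+.5)/3.4-.5,10+(y+.5)/3.4-.5)
# pump tower corners FL FR NL NR at z .045
q=onz('wrist',[k(50,103),k(425,38),k(90,443),k(443,372)],.045,T); print('tower',q.round(4).tolist(),q.mean(0).round(4))
m=(q[0]+q[1]-q[2]-q[3])/2; print(np.hypot(*m[:2]),np.degrees(np.arctan2(m[1],m[0])))
m=q[0]-q[1]; print(np.hypot(*m[:2]),np.degrees(np.arctan2(-m[0],m[1])))
print('disc rim tick, z.053',onz('wrist',[k(205,175)],.053,T),'line',onz('wrist',[k(262,175),k(325,243)],.083,T))
print('pad corners',onz('wrist',[k(188,705),k(398,662)],.045,T), 'hinge', onz('wrist',[k(150,450),k(358,405)],.03,T))
P=cloud('wrist',d,T)
for x,y in [(290,630),(290,560),(250,480),(300,230),(100,400)]:
    u,v=k(x,y); print(P[int(round(v)),int(round(u))].round(4))
```

```text
fC [ 0.5774 -0.2495  0.038 ] yaw -10.7 len 0.1184 w 0.0467
   fin [ 0.5514 -0.2436  0.073 ] yaw -10.28 len 0.0474 w 0.0131
tower [[0.5901, -0.3332, 0.045], [0.5948, -0.441, 0.045], [0.4946, -0.3364, 0.045], [0.5004, -0.4452, 0.045]] [ 0.545  -0.3889  0.045 ]
0.09500515243069597 2.217266579192974
0.10798216728563198 2.50535847969251
disc rim tick, z.053 [[ 0.56527891 -0.37173539  0.053     ]] line [[ 0.56300122 -0.37421616  0.083     ]
 [ 0.54453426 -0.38983789  0.083     ]]
pad corners [[ 0.4055362  -0.36253794  0.045     ]
 [ 0.40899237 -0.43242115  0.045     ]] hinge [[ 0.48652597 -0.35919002  0.03      ]
 [ 0.49104392 -0.42628068  0.03      ]]
[ 0.4249 -0.3973  0.0428]
[ 0.4469 -0.3998  0.0379]
[ 0.4722 -0.3903  0.0305]
[ 0.5487 -0.384   0.082 ]
[ 0.5074 -0.3398  0.0465]
```

Request:
drive_tool:
  motion: "0 1 0.5 0.034 0 0.03 50; 0 0 0 0.032 0 0.04 50; 0 0 0 0 0 0.04 50; 0 0 0 0 0 0 50; 0 0 0 0 0 0 50"

```text
clock: 37.65
position: [0.5549, -0.2416, 0.1124]
ee_rot: [-0.0, 0.997, -0.079, 0.003]
contact_force: [0.6, -0.5, 1.1]
width: 0.0425
```

Run:
```python
from h import *
delta(.551,-.2443,.043,-10)
```

```text
rot [-0.08 -0.33  0.92] shift [-3.8  3.4 69.4] mm; pos [ 0.5549 -0.2416  0.1124] w 0.0425 F [ 0.6 -0.5  1.1] t 37.65
```

Request:
drive_tool:
  motion: "0 -0.3 0.9 -0.004 0.0035 0.015 50; 0 0 0 0 0 0.02 50; 0 0 0 0 0 0.006 50; 0 0 0 0 0 0 50"

```text
clock: 38.15
position: [0.552, -0.2459, 0.0749]
ee_rot: [0.001, 0.996, -0.088, 0.004]
contact_force: [-0.9, -0.2, 0.5]
width: 0.0427
```

Run:
```python
from h import *
delta(.551,-.2443,.043,-10); wsave('w21')
```

```text
rot [ 0.13 -0.49 -0.07] shift [-1.6 -1.4 31.9] mm; pos [ 0.552  -0.2459  0.0749] w 0.0427 F [-0.9 -0.2  0.5] t 38.15
[ 0.552  -0.2459  0.0749] 38.15 [-0.9 -0.2  0.5] 0.04274787403545475
```

View pics/w21.png

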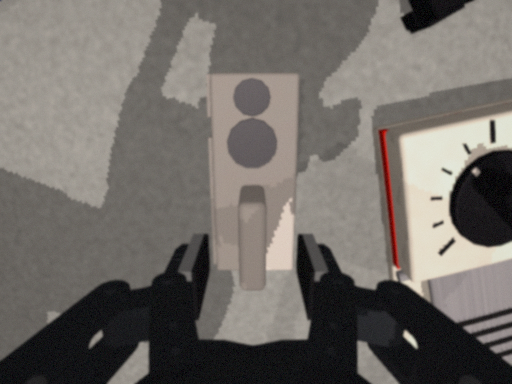

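Request:
drive_tool:
  motion: "0 -0.5 0 -0.0015 0 0.018 50; 0 0 0 0 0 0.012 50; 0 0 0 0 0 0.002 50; 0 0 0 0 0 0 0; 0 0 0 0 0 0 0; 0 0 0 0 0 0 0; 0 0 0 0 0 0 0"

```text
clock: 39.08
position: [0.5512, -0.2461, 0.0416]
ee_rot: [0.001, 0.996, -0.088, 0.0]
contact_force: [-0.2, -0.2, -2.3]
width: 0.0128
```

Run:
```python
from h import *
delta(.551,-.2443,.043,-10)
x,y=loc(BAY,BY,-.067,-.072);print(x,y); delta(x,y,.13,BY)
```

```text
rot [ 0.15 -0.04 -0.09] shift [-0.5 -1.7 -1.4] mm; pos [ 0.5512 -0.2461  0.0416] w 0.0128 F [-0.2 -0.2 -2.3] t 39.08
0.4810612501691396 0.09384939241773964
rot [ 0.16 -0.03 -7.87] shift [-128.6 -322.1  -89.3] mm; pos [ 0.5512 -0.2461  0.0416] w 0.0128 F [-0.2 -0.2 -2.3] t 39.08
```

Request:
drive_tool:
  motion: "0 0 0 0 0 -0.03 0; 0 0 -3 0 0 -0.05 0; 0 0 -4.5 -0.02 -0.02 -0.01 0; 0 0 0 -0.015 -0.05 0 0; 0 0 0 -0.015 -0.06 0 0; 0 0 0 -0.01 -0.06 0 0; 0 0 0 -0.01 -0.06 0 0; 0 0 0 -0.005 -0.055 0 0; 0 0 0 0 -0.01 0 0; 0 0 0 0 0 0 0; 0 0 0 0 0 0 0"

```text
clock: 40.45
position: [0.4866, 0.0803, 0.131]
ee_rot: [0.001, 1.0, -0.022, -0.002]
contact_force: [-0.1, -0.1, -3.9]
width: 0.0125
```

Run:
```python
from h import *
x,y=loc(BAY,BY,-.067,-.072); delta(x,y,.08,BY)
```

```text
rot [ 0.16  0.25 -0.28] shift [ -5.9 -13.4  51. ] mm; pos [0.4866 0.0803 0.131 ] w 0.0125 F [-0.1 -0.1 -3.9] t 40.45
```

Request:
drive_tool:
  motion: "0 0 -0.3 -0.006 -0.0135 0.01 0; 0 0 0 0 -0.001 0.02 0; 0 0 0 0 0 0.01 0; 0 0 0 0 0 0 0; 0 0 0 0 0 0 0"

```text
clock: 41.08
position: [0.4805, 0.0932, 0.0886]
ee_rot: [0.001, 1.0, -0.022, -0.003]
contact_force: [0.3, 0.4, -2.9]
width: 0.013
```

Run:
```python
from h import *
x,y=loc(BAY,BY,-.067,-.072); delta(x,y,.053,BY); wsave('w22')
```

```text
rot [ 0.14  0.34 -0.35] shift [ 0.7 -0.7 35.6] mm; pos [0.4805 0.0932 0.0886] w 0.013 F [ 0.3  0.4 -2.9] t 41.08
[0.4805 0.0932 0.0886] 41.075 [ 0.3  0.4 -2.9] 0.012992143996627917
```

View pics/w22.png

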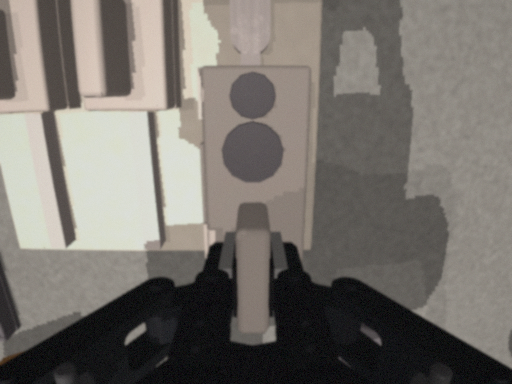

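Request:
drive_tool:
  motion: "0 0.3 -0.3 0 -0.001 0.01 0; 0 0 0 0 0 0.015 0; 0 0 0 0 0 0.01 0; 0 0 0 0 0 0.003 0; 0 0 0 0 0 0 0; 0 0 0 0.015 0 0 0; 0 0 0 0.02 0 0 0; 0 0 0 0.015 0 0 0; 0 0 0 0 0 0 0"

```text
clock: 42.25
position: [0.5371, 0.0924, 0.052]
ee_rot: [0.001, 1.0, -0.019, 0.004]
contact_force: [0.2, -0.5, -2.8]
width: 0.0127
```

Run:
```python
from h import *
x,y=loc(BAY,BY,.033,-.072); delta(x,y,.0525,BY)
```

```text
rot [ 0.1  -0.44 -0.01] shift [43.9  0.8 -0.1] mm; pos [0.5371 0.0924 0.052 ] w 0.0127 F [ 0.2 -0.5 -2.8] t 42.25
```

Request:
drive_tool:
  motion: "0 0 0 0.015 0.001 0 0; 0 0 0 0.015 0 0 0; 0 0.5 0 0.015 0 0 0; 0 1 0 0.014 0 0 0; 0 0.5 0 0.014 0 0 0; 0 0 0 0 0 0 0"

```text
clock: 43.0
position: [0.5801, 0.0886, 0.0538]
ee_rot: [0.002, 1.0, -0.019, -0.01]
contact_force: [6.9, -0.7, -6.0]
width: 0.0124
```

Run:
```python
from h import *
x,y=loc(BAY,BY,.033,-.072); delta(x,y,.0525,BY)
```

```text
rot [ 0.31  1.09 -0.01] shift [ 0.9 -1.4  1.3] mm; pos [0.5801 0.0886 0.0538] w 0.0124 F [ 6.9 -0.7 -6. ] t 43.0
```

Request:
drive_tool:
  motion: "0 1 0 0.01 0 0 0; 0 0.5 0 0.005 0 0 0; 0 0 0 0 0 0 0"

```text
clock: 43.38
position: [0.5823, 0.0885, 0.053]
ee_rot: [0.003, 1.0, -0.02, -0.009]
contact_force: [1.3, -0.1, -1.5]
width: 0.0128
```

Run:
```python
from h import *
x,y=loc(BAY,BY,.033,-.072); delta(x,y,.0525,BY)
```

```text
rot [ 0.35  1.07 -0.02] shift [-1.4 -1.5  0.5] mm; pos [0.5823 0.0885 0.053 ] w 0.0128 F [ 1.3 -0.1 -1.5] t 43.38
```

Request:
drive_tool:
  motion: "0 0.8 0 0.008 0 0 0; 0 0 0 0 0 0 0"

```text
clock: 43.62
position: [0.5822, 0.0885, 0.0531]
ee_rot: [0.003, 1.0, -0.02, -0.011]
contact_force: [3.3, -0.7, -1.0]
width: 0.0128
```

Run:
```python
from h import *
x,y=loc(BAY,BY,.033,-.072); delta(x,y,.0525,BY)
```

```text
rot [ 0.37  1.2  -0.02] shift [-1.2 -1.4  0.6] mm; pos [0.5822 0.0885 0.0531] w 0.0128 F [ 3.3 -0.7 -1. ] t 43.62
```

Stopped at the wall; release and look.

Request:
drive_tool:
  motion: "0 0 0 -0.002 0 0 0; 0 0 0 0 0 0 45; 0 0 0 0 0 0 45; 0 0 0 0 0 0 45; 0 1.2 0 0 0 -0.03 45; 0 0 0 0 0 -0.05 45; 0 0 0 -0.01 0 -0.06 45; 0 0 0 -0.02 -0.02 -0.05 45; 0 0 0 0 0 0 45; 0 0 0 0 0 0 45"

```text
clock: 44.88
position: [0.5533, 0.1109, 0.2474]
ee_rot: [0.003, 1.0, -0.02, 0.002]
contact_force: [-0.8, 0.8, 0.4]
width: 0.0381
```

Run:
```python
from h import *
wsave('w23'); crop('w23',150,60,350,210,4)
```

```text
[0.5533 0.1109 0.2474] 44.875 [-0.8  0.8  0.4] 0.038096882755475896
```

View pics/w23.png

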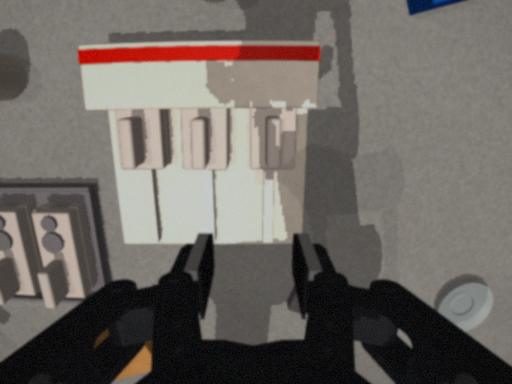

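View pics/w23_c150_60.png

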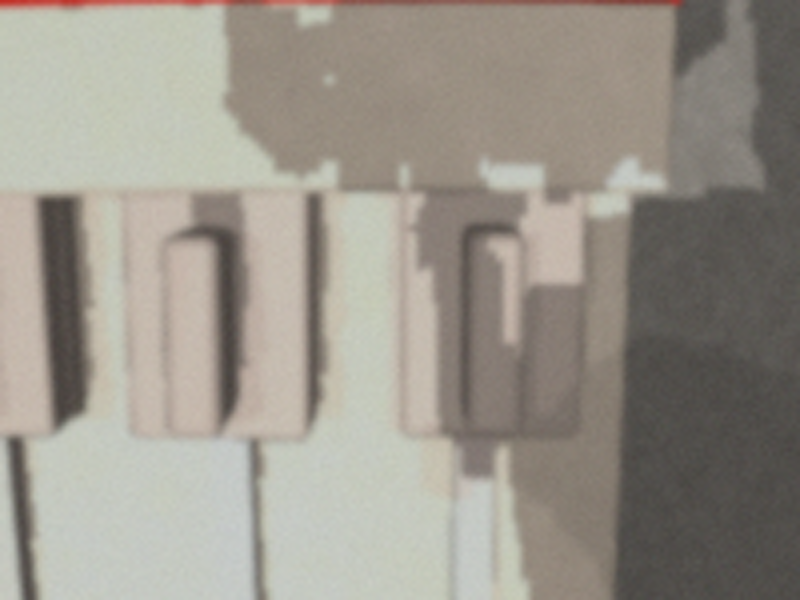

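Request:
drive_tool:
  motion: "0 0 0 -0.015 0.06 0 45; 0 0 0 -0.015 0.06 0 45; 0 0 0 -0.015 0.06 0 45; 0 0 0 -0.015 0.06 0 45; 0 0 0 -0.01 0.06 0 45; 0 0 0 0 0.06 0 45; 0 0 0 0 0.06 0 45; 0 0 0 0 0.06 0 45; 0 0 0 0 0.02 0 45; 0 0 0 0 0 0 45;0 0 0 0 0 0 45"

```text
clock: 46.3
position: [0.4575, -0.3976, 0.2277]
ee_rot: [-0.006, 1.0, -0.02, -0.011]
contact_force: [0.4, 1.5, -0.9]
width: 0.0382
```

Run:
```python
from h import *
wsave('w24'); crop('w24',180,40,400,220,3.6)
delta(.545,-.389,.12,40.3)
```

```text
[ 0.4575 -0.3976  0.2277] 46.3 [ 0.4  1.5 -0.9] 0.038244395053504826
rot [ -1.11   1.03 -42.62] shift [ 89.5 -10.8 105.9] mm; pos [ 0.4575 -0.3974  0.2278] w 0.0385 F [ 0.2  0.6 -0.2] t 46.35
```

View pics/w24.png

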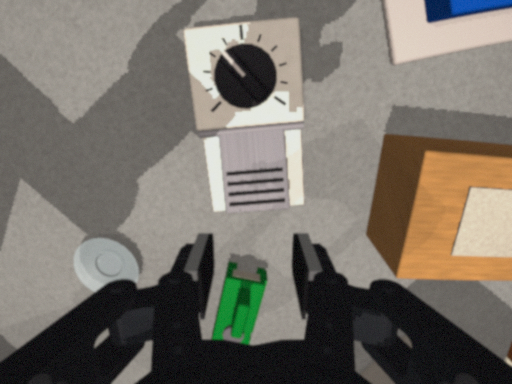

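Run:
```python
from h import *
crop('w24',175,10,315,220,3.5)
```

```text
(no output)
```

View pics/w24_c175_10.png

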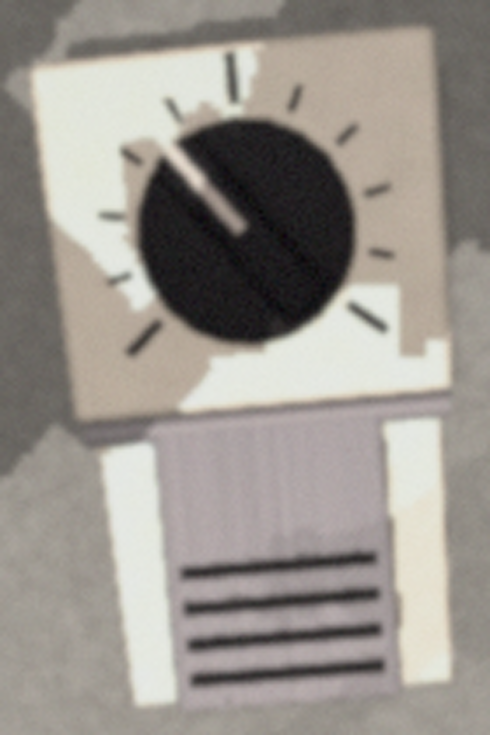

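Run:
```python
from h import *
from scipy.optimize import least_squares
k=lambda x,y:(175+(x+.5)/3.5-.5,10+(y+.5)/3.5-.5)
s,d,T=wload('w24')
M=[(145,338),(118,279),(110,216),(131,155),(174,108),(232,78),(295,97),(347,133),(378,189),(382,253),(368,317)]
q=onz('wrist',[k(*m) for m in M],.045,T)[:,:2]
def res(p):
    a=p[2]-.45*np.arange(11); e=np.arctan2(q[:,1]-p[1],q[:,0]-p[0])-a; return np.arctan2(np.sin(e),np.cos(e))
o=least_squares(res,[.545,-.389,2.3]); print(o.x.round(4),'pump yaw',np.degrees(o.x[2])-129,o.fun.round(3)); print(np.hypot(*(q-o.x[:2]).T).round(4))
c=onz('wrist',[k(32,70),k(432,28),k(80,420),k(450,385)],.045,T);print('tower',c.mean(0).round(4))
l=onz('wrist',[k(205,190),k(243,232)],.083,T); v=l[0]-l[1]; print('line top',l.round(4),np.degrees(np.arctan2(v[1],v[0])))
t=onz('wrist',[k(168,145)],.053,T)[0]; print('tick',t, np.degrees(np.arctan2(t[1]-o.x[1],t[0]-o.x[0])))
w=onz('wrist',[k(140,228),k(355,235),k(245,118),k(248,343)],.053,T);print('disc',w.round(4).tolist())
print('pads',onz('wrist',[k(183,573),k(377,558),k(193,680),k(383,665)],.043,T).round(4))
```

```text
[ 0.544  -0.39    2.3015] pump yaw 2.867943732749353 [ 0.002  0.002  0.002 -0.004 -0.006  0.001  0.003  0.003  0.002 -0.003
 -0.003]
[0.0406 0.0381 0.038  0.0376 0.038  0.0404 0.0377 0.0377 0.0377 0.0377
 0.0407]
tower [ 0.5447 -0.3902  0.045 ]
line top [[ 0.5534 -0.3816  0.083 ]
 [ 0.5433 -0.3903  0.083 ]] 40.48440669951608
tick [ 0.56722167 -0.37046636  0.053     ] 40.06770154432071
disc [[0.5464, -0.3616, 0.053], [0.5421, -0.4193, 0.053], [0.573, -0.3911, 0.053], [0.5147, -0.3892, 0.053]]
pads [[ 0.4471 -0.366   0.043 ]
 [ 0.4495 -0.4244  0.043 ]
 [ 0.4125 -0.3668  0.043 ]
 [ 0.4153 -0.4259  0.043 ]]
```

Request:
drive_tool:
  motion: "-0.5 0.5 -10.5 0 0 0 50; 0 0 -10.5 0 0 0 50; 0 0 -10.5 0 0 0 50; 0 0 -10.5 0 0 0 50; 0 0 -1 0 0 0 50; 0 0 0 0 0 0 50"

```text
clock: 47.1
position: [0.4597, -0.3859, 0.2301]
ee_rot: [-0.005, 0.934, 0.358, -0.005]
contact_force: [0.5, -0.8, -0.7]
width: 0.0427
```

Run:
```python
from h import *
delta(.544,-.390,.12,40.3)
```

```text
rot [-0.7   0.3   1.62] shift [ 60.6  60.7 109.1] mm; pos [ 0.4597 -0.3859  0.2301] w 0.0427 F [ 0.5 -0.8 -0.7] t 47.1
```

Request:
drive_tool:
  motion: "-0.7 0.3 1.6 0.03 0.03 0 50; 0 0 0 0.03 0.03 0.02 50; 0 0 0 0 0 0.04 50; 0 0 0 0 0 0.03 50; 0 0 0 0 0 0 50; 0 0 0 0 0 0 50"

```text
clock: 47.85
position: [0.5488, -0.3903, 0.1404]
ee_rot: [0.002, 0.94, 0.34, 0.001]
contact_force: [0.2, 0.8, -0.5]
width: 0.0427
```

Run:
```python
from h import *
delta(.544,-.390,.06,40.3)
```

```text
rot [ 0.31 -0.06 -0.52] shift [-3.6 -3.7 80.4] mm; pos [ 0.5488 -0.3903  0.1404] w 0.0427 F [ 0.2  0.8 -0.5] t 47.85
```

Request:
drive_tool:
  motion: "0.3 0 -0.5 -0.0035 -0.0035 0.02 50; 0 0 0 0 0 0.02 50; 0 0 0 0 0 0.006 50; 0 0 0 0 0 0 50"

```text
clock: 48.35
position: [0.5469, -0.3929, 0.1014]
ee_rot: [0.006, 0.939, 0.343, 0.004]
contact_force: [0.4, 0.2, -0.2]
width: 0.0428
```

Run:
```python
from h import *
delta(.544,-.390,.06,40.3); wsave('w25')
```

```text
rot [ 0.74 -0.16 -0.14] shift [-0.5 -4.6 41.3] mm; pos [ 0.5469 -0.3929  0.1014] w 0.0428 F [ 0.4  0.2 -0.2] t 48.35
[ 0.5469 -0.3929  0.1014] 48.35 [ 0.4  0.2 -0.2] 0.04281240052881638
```

View pics/w25.png

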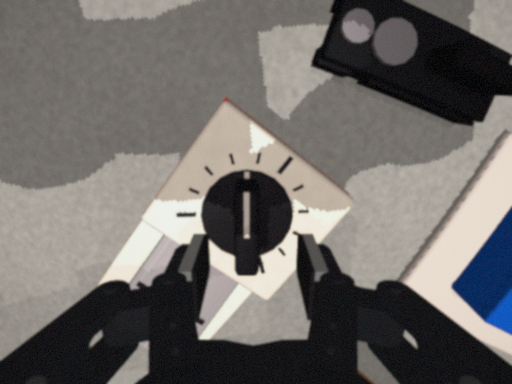

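Request:
drive_tool:
  motion: "0.7 0 0 -0.0005 -0.0045 0.015 50; 0 0 0 0 0 0.02 50; 0 0 0 0 0 0.004 50; 0 0 0 0 0 0 50; 0 0 0 0 0 0 50"

```text
clock: 49.02
position: [0.5448, -0.3906, 0.0633]
ee_rot: [0.001, 0.939, 0.343, 0.002]
contact_force: [-0.0, -0.7, 1.1]
width: 0.0427
```

Run:
```python
from h import *
delta(.544,-.390,.06,40.3)
```

```text
rot [ 0.23 -0.2  -0.16] shift [-0.2 -1.   3.3] mm; pos [ 0.5448 -0.3906  0.0633] w 0.0427 F [-0.  -0.7  1.1] t 49.02
```

Grip the bar with moderate force and begin turning.

Request:
drive_tool:
  motion: "0 0 0 0 -0.001 0.002 50; 0 0 0 0 0 0 0; 0 0 0 0 0 0 0; 0 0 0 0 0 0 0; 0 0 0 0 0 0 0; 0 0 7 0 0 0 0; 0 0 7 0 0 0 0; 0 0 7 0 0 0 0; 0 0 0 0 0 0 0; 0 0 0 0 0 0 0"
  newtons: 50

```text
clock: 50.28
position: [0.5451, -0.3911, 0.0626]
ee_rot: [0.002, 0.987, 0.162, 0.004]
contact_force: [0.2, -0.8, 0.1]
width: 0.0128
```

Run:
```python
from h import *
delta(.544,-.390,.06,-22.8)
```

```text
rot [ 0.2  -0.46 41.48] shift [-0.7 -1.4  2.6] mm; pos [ 0.5451 -0.3911  0.0626] w 0.0128 F [ 0.2 -0.8  0.1] t 50.27
```

Request:
drive_tool:
  motion: "0 0 9 0 0 0 0; 0 0 9 0 0 0 0; 0 0 9 0 0 0 0; 0 0 9 0 0 0 0; 0 0 2 0 0 0 0; 0 0 0 0 0 0 0; 0 0 0 0 0 0 0"

```text
clock: 51.15
position: [0.5451, -0.3925, 0.0626]
ee_rot: [0.003, 0.985, -0.173, 0.004]
contact_force: [-0.9, -0.9, -0.8]
width: 0.0125
```

Run:
```python
from h import *
delta(.544,-.390,.06,-22.8)
```

```text
rot [ 0.19 -0.54  2.89] shift [-1.9 -2.   2.6] mm; pos [ 0.5451 -0.3925  0.0626] w 0.0125 F [-0.9 -0.9 -0.8] t 51.15
```

Request:
drive_tool:
  motion: "0 0 2.9 -0.001 -0.001 0 0; 0 0 0 0 0 0 0; 0 0 0 0 0 0 0"

```text
clock: 51.52
position: [0.545, -0.3926, 0.0625]
ee_rot: [0.004, 0.98, -0.197, 0.005]
contact_force: [1.0, -1.3, -0.4]
width: 0.0131
```

Run:
```python
from h import *
delta(.544,-.390,.06,-22.8)
```

```text
rot [ 0.28 -0.66  0.11] shift [-2.  -2.   2.5] mm; pos [ 0.545  -0.3926  0.0625] w 0.0131 F [ 1.  -1.3 -0.4] t 51.52
```

Request:
drive_tool:
  motion: "0 0 0 0 0 0 50; 0 0 0 0 0 0 50; 0 0 0 0 0 0 50; 0 0 0 0 0 -0.03 50; 0 0 0 0 0 -0.04 50; 0 0 0 -0.03 0 -0.05 50; 0 0 0 -0.05 0 -0.02 50; 0 0 0 0 0 0 50; 0 0 0 0 0 0 50"

```text
clock: 52.65
position: [0.4684, -0.3592, 0.2058]
ee_rot: [0.003, 0.981, -0.195, 0.005]
contact_force: [-0.3, -0.6, -0.4]
width: 0.0429
```

Run:
```python
from h import *
wsave('w26'); save('top','top2'); save('scene','scene2')
crop('w26',130,0,380,200,3.2)
im=cv2.imread('pics/top2.png'); c=im[130:260,90:410]
cv2.imwrite('pics/top2c.png',cv2.resize(c,None,fx=2.5,fy=2.5,interpolation=cv2.INTER_CUBIC))
```

```text
[ 0.4684 -0.3592  0.2058] 52.65 [-0.3 -0.6 -0.4] 0.04289289784735909
```

View pics/w26.png

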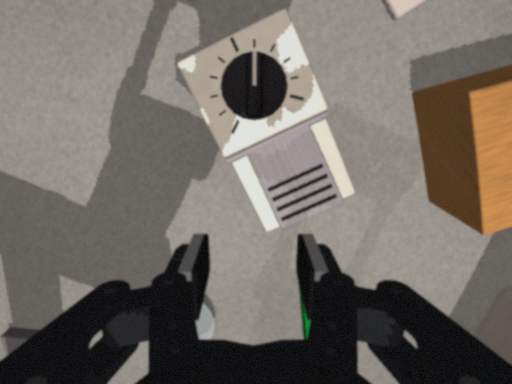

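View pics/w26_c130_0.png

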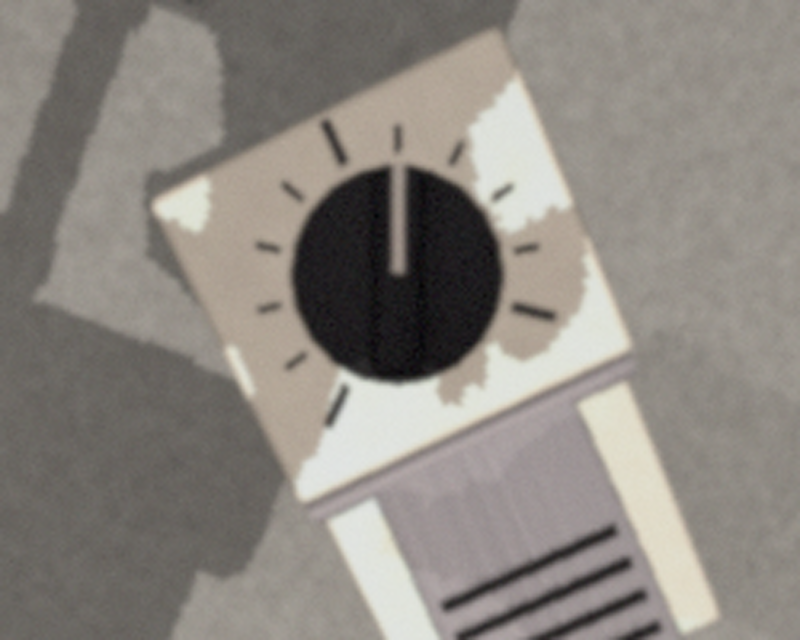

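View pics/top2c.png

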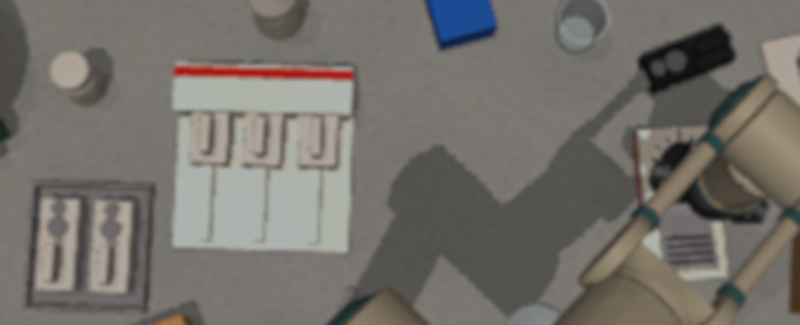

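Run:
```python
from h import *
delta(.426,-.396,.06,-22.8)
```

```text
rot [ 0.18 -0.45  0.28] shift [-26.2  49.9 144.6] mm; pos [ 0.4685 -0.3591  0.2047] w 0.043 F [-0.1  0.7 -0.6] t 52.8
```

Request:
drive_tool:
  motion: "0 -0.4 0 -0.026 0.05 0.01 0; 0 0 0 0 0 0.03 0; 0 0 0 0 0 0.04 0; 0 0 0 0 0 0.03 0; 0 0 0 0 0 0 0; 0 0 0 0 0 0 0"

```text
clock: 53.55
position: [0.4281, -0.3991, 0.0875]
ee_rot: [0.001, 0.981, -0.194, -0.001]
contact_force: [0.3, 0.3, 1.2]
width: 0.0002
```

Run:
```python
from h import *
delta(.426,-.396,.05,-22.8)
```

```text
rot [0.08 0.09 0.42] shift [-3.1 -2.1 37.5] mm; pos [ 0.4281 -0.3991  0.0875] w 0.0002 F [0.3 0.3 1.2] t 53.55
```

Request:
drive_tool:
  motion: "0 0 0 -0.002 -0.002 0.02 0; 0 0 0 0 0 0.014 0; 0 0 0 0 0 0.01 0; 0 0 0 0 0 0.01 0; 0 0 0 0 0 0.006 0"

```text
clock: 54.18
position: [0.4293, -0.4003, 0.0315]
ee_rot: [0.004, 0.981, -0.193, 0.002]
contact_force: [-3.7, 1.4, 8.8]
width: 0.0001
```

Run:
```python
from h import *
delta(.426,-.396,.028,-22.8)
```

```text
rot [ 0.42 -0.3   0.54] shift [-4.7 -2.7  3.4] mm; pos [ 0.4293 -0.4003  0.0315] w 0.0001 F [-3.7  1.4  8.8] t 54.17
```

Request:
drive_tool:
  motion: "0 0 0 0 0 0.008 0; 0 0 0 0 0 0.008 0; 0 0 0 0 0 0.008 0; 0 0 0 0 0 0.007 0"

```text
clock: 54.68
position: [0.429, -0.4004, 0.0275]
ee_rot: [0.007, 0.981, -0.192, 0.004]
contact_force: [-7.9, 9.0, 38.6]
width: 0.0
```

Run:
```python
from h import *
delta(.426,-.396,.028,-22.8)
```

```text
rot [ 0.68 -0.6   0.61] shift [-4.5 -3.  -0.6] mm; pos [ 0.429  -0.4004  0.0275] w 0.0 F [-7.9  9.  38.6] t 54.67
```

Request:
drive_tool:
  motion: "0 0 0 0 0 0.003 0; 0 0 0 0 0 0.004 0; 0 0 0 0 0 0.004 0"

```text
clock: 55.05
position: [0.429, -0.4004, 0.0278]
ee_rot: [0.009, 0.981, -0.192, 0.006]
contact_force: [-5.3, 6.0, 28.2]
width: 0.0002
```

Request:
drive_tool:
  motion: "0 0 0 0 0 -0.01 0; 0 0 0 0 0 -0.03 0; 0 0 0 0 0 -0.05 0; -0.8 0.5 0 0 0 -0.05 0; 0 0 0 -0.01 0 -0.04 50; 0 0 0 0 0 0 50; 0 0 0 0 0 0 50"

```text
clock: 55.92
position: [0.4202, -0.3937, 0.2162]
ee_rot: [0.019, 0.981, -0.193, 0.014]
contact_force: [-0.1, 1.5, -0.1]
width: 0.0428
```

Run:
```python
from h import *
wsave('w27'); delta(.5448,-.3915,.12,-22.8)
s,d,T=wload('w27'); P=cloud('wrist',d,T); u,v=proj('wrist',[.425,-.397,.043],T)[0]; print(u,v,P[int(v)-2:int(v)+3,int(u)-2:int(u)+3].mean((0,1)))
```

```text
[ 0.4202 -0.3937  0.2162] 55.925 [-0.1  1.5 -0.1] 0.04281268059936143
rot [ 1.81 -1.97  0.57] shift [111.  -52.3  98.4] mm; pos [ 0.4203 -0.3938  0.2162] w 0.0426 F [ 0.5 -0.  -0.5] t 55.98
250.52313503229576 168.7253019196762 [ 0.42609936 -0.39685413  0.04406948]
```

View pics/w27.png

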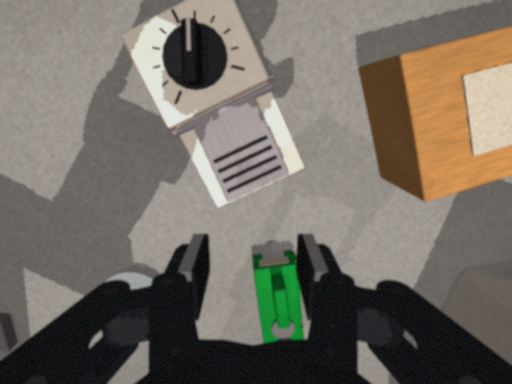

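Run:
```python
from h import *
p,d=save('top','top3'); a=cv2.imread('pics/top2.png')[130:260,90:250].astype(int); b=cv2.imread('pics/top3.png')[130:260,90:250].astype(int)
print(np.abs(a-b).max(2).max(), (np.abs(a-b).max(2)>40).sum())
```

```text
95 126
```

Request:
drive_tool:
  motion: "1.5 -1.5 0.5 0.05 -0.025 0 50; 0.3 -0.4 0 0.05 -0.025 0.02 50; 0 0 0 0.01 -0.003 0.04 50; 0 0 0 0 0 0.02 50; 0 0 0 0 0 0 50; 0 0 0 0 0 0 50"

```text
clock: 56.78
position: [0.5433, -0.3848, 0.1245]
ee_rot: [-0.004, 0.98, -0.198, -0.007]
contact_force: [0.2, 0.2, 1.2]
width: 0.0429
```

Run:
```python
from h import *
delta(.5445,-.3910,.061,-22.5)
```

```text
rot [-0.31  0.83 -0.31] shift [ 4.4  5.6 63.4] mm; pos [ 0.5433 -0.3848  0.1245] w 0.0429 F [0.2 0.2 1.2] t 56.77
```

Run:
```python
import cv2
im=cv2.imread('pics/top3.png'); c=im[130:260,90:410]
cv2.imwrite('pics/top3c.png',cv2.resize(c,None,fx=2.5,fy=2.5,interpolation=cv2.INTER_CUBIC))
```

```text
(no output)
```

View pics/top3c.png

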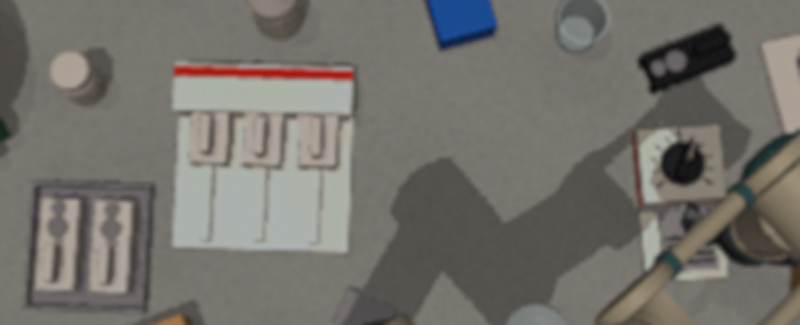

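Request:
drive_tool:
  motion: "0 0.8 0 0.0045 0.0055 0.015 50; 0 0 0 0 0 0.02 50; 0 0 0 0 0 0.004 50; 0 0 0 0 0 0 50"

```text
clock: 57.28
position: [0.5464, -0.3939, 0.0895]
ee_rot: [-0.001, 0.98, -0.198, 0.004]
contact_force: [0.4, 0.6, -0.0]
width: 0.0423
```

Run:
```python
from h import *
delta(.5445,-.3910,.061,-22.5);wsave('w28')
```

```text
rot [-0.15 -0.41 -0.38] shift [-3.1 -1.9 28.4] mm; pos [ 0.5464 -0.3939  0.0895] w 0.0423 F [ 0.4  0.6 -0. ] t 57.27
[ 0.5464 -0.3939  0.0895] 57.275 [ 0.4  0.6 -0. ] 0.04233382321292016
```

View pics/w28.png

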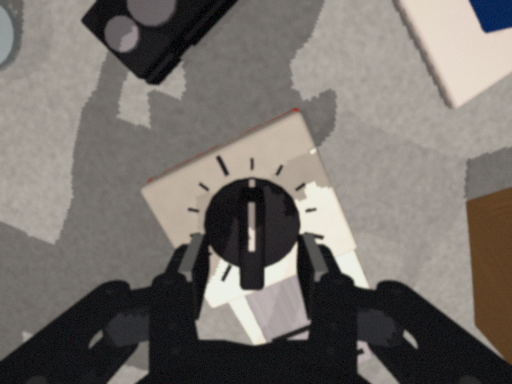

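Request:
drive_tool:
  motion: "0 -0.4 -0.3 -0.003 -0.001 0.015 50; 0 0 0 0 0 0.011 50; 0 0 0 0 0 0.002 50; 0 0 0 0 0 0 50; 0 0 0 0 0 0 0; 0 0 0 0 0 0 0; 0 0 0 0 0 0 0; 0 0 0 0 0 0 0"

```text
clock: 58.32
position: [0.5446, -0.3924, 0.0614]
ee_rot: [-0.0, 0.981, -0.195, 0.001]
contact_force: [0.2, -0.4, -0.4]
width: 0.0128
```

Run:
```python
from h import *
delta(.5445,-.3910,.061,131.9)
```

```text
rot [ 1.5000e-01 -1.5000e-01 -1.5445e+02] shift [-0.6 -1.2  0.4] mm; pos [ 0.5446 -0.3924  0.0614] w 0.0128 F [ 0.2 -0.4 -0.4] t 58.33
```

Request:
drive_tool:
  motion: "0 0 -9 0 0 0 0; 0 0 -9 0 0 0 0; 0 0 -9 0 0 0 0; 0 0 -9 0 0 0 0; 0 0 -9 0 0 0 0; 0 0 -9 0 0 0 0; 0 0 0 0 0 0 0; 0 0 0 0 0 0 0"

```text
clock: 59.32
position: [0.5444, -0.3908, 0.0614]
ee_rot: [-0.001, 0.959, 0.283, 0.002]
contact_force: [0.1, -0.7, -1.7]
width: 0.0128
```

Run:
```python
from h import *
delta(.5445,-.3910,.061,131.9)
```

```text
rot [  0.12  -0.23 -98.98] shift [-0.   0.2  0.4] mm; pos [ 0.5444 -0.3908  0.0614] w 0.0128 F [ 0.1 -0.7 -1.7] t 59.33
```

Request:
drive_tool:
  motion: "0 0 -9 0 0 0 0; 0 0 -9 0 0 0 0; 0 0 -9 0 0 0 0; 0 0 -9 0 0 0 0; 0 0 -9 0 0 0 0; 0 0 -9 0 0 0 0; 0 0 -9 0 0 0 0; 0 0 -9 0 0 0 0; 0 0 -9 0 0 0 0; 0 0 -9 0 0 0 0; 0 0 0 0 0 0 0; 0 0 0 0 0 0 0"

```text
clock: 60.82
position: [0.5421, -0.3904, 0.0614]
ee_rot: [-0.002, 0.467, 0.884, 0.001]
contact_force: [-1.7, 0.3, -0.5]
width: 0.0133
```

Run:
```python
from h import *
delta(.5445,-.3910,.061,131.9)
```

```text
rot [ 0.06 -0.29 -7.55] shift [-1.9  1.7  0.4] mm; pos [ 0.5421 -0.3904  0.0614] w 0.0133 F [-1.7  0.3 -0.5] t 60.83
```

Request:
drive_tool:
  motion: "0 0 -7 0 0 0 0; 0 0 -1 0 0 0 0; 0 0 0 0 0 0 0; 0 0 0 0 0 0 0"

```text
clock: 61.32
position: [0.5418, -0.3905, 0.0614]
ee_rot: [-0.002, 0.407, 0.914, 0.001]
contact_force: [-0.1, -0.6, -0.7]
width: 0.0128
```

Run:
```python
from h import *
delta(.5445,-.3910,.061,131.9); print(get_state()['moment'])
```

```text
rot [ 0.06 -0.29  0.11] shift [-2.1  1.7  0.4] mm; pos [ 0.5418 -0.3905  0.0614] w 0.0128 F [-0.1 -0.6 -0.7] t 61.33
[-0.11545311  0.1182217  -0.05371384]
```

Request:
drive_tool:
  motion: "0 0 0 0 0 0 50; 0 0 0 0 0 0 50; 0 0 0 0 0 0 50; 0 0 0 0 0 -0.03 50; 0 0 0 0 0 -0.04 50; 0 0 0 -0.02 0 -0.05 50; 0 0 0 -0.05 0 -0.02 50; 0 0 0 0 0 0 50; 0 0 0 0 0 0 50"

```text
clock: 62.45
position: [0.5899, -0.4432, 0.2048]
ee_rot: [-0.002, 0.407, 0.913, 0.002]
contact_force: [0.2, -0.3, -0.2]
width: 0.0431
```

Run:
```python
from h import *
wsave('w29'); save('top','top4'); crop('w29',130,0,380,200,3.2)
im=cv2.imread('pics/top4.png'); c=im[130:260,90:410]
cv2.imwrite('pics/top4c.png',cv2.resize(c,None,fx=2.5,fy=2.5,interpolation=cv2.INTER_CUBIC))
```

```text
[ 0.5899 -0.4432  0.2048] 62.45 [ 0.2 -0.3 -0.2] 0.04306386445254521
```

View pics/w29.png

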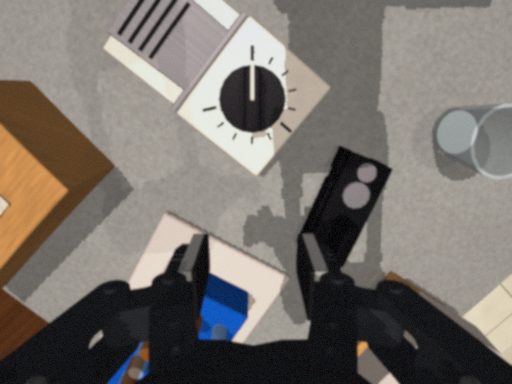

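View pics/top4c.png

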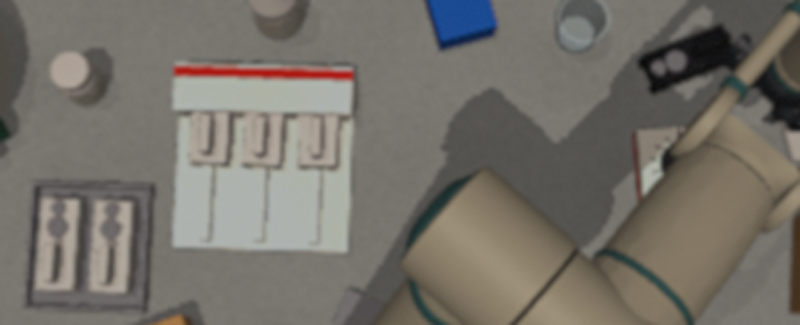

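```bash
python3 -c "
from rig import sign_off,get_state
print(sign_off()); print(get_state()['clock'])"
```

```text
the job is handed in; nothing more can be done
None
the job is handed in; nothing more can be done
```

I finished the changeover and handed it in at about 62 s of the 210 s allowed. The rig gives no verdict, so what follows is from my own checks.

- **Spent cassettes:** I pulled both (middle and right rails) and stood them side by side in the grey tray. They look flat and clear of the tray walls in the last top view.
- **Fresh cassettes:** I slid all three onto the rails, cap end first. I measured the left and middle ones about 1 mm or less from home. The right one stopped at the wall, and after I let go its near edge lined up with the other two. None had shifted in the later top views.
- **Dial to mark 6:** I turned it from about mark 3.5, and the pointer lined up with the short mark at 6 in the wrist view.
- **Pedal:** I pressed it to its stop, with the pad at about 28 mm and 28–39 N on the tool. That is near the 40 N limit, but the force was at the fingertips. It came back up to about 44 mm.
- **Dial back to 0:** The pointer lines up with the long mark at 0.

The arm ended clear of everything, with forces near zero. The last views, which don't cover the whole bench, show the jar, tip box and beaker where they were. I didn't compare the wash bottle's position separately. None of my checks failed; my first estimate of the bay was about 2 mm off sideways, and I corrected it from where the cassettes gripped on the rails.

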